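Lock a filament spool with its snap ring

TASK

Lock the filament spool on its slanted spindle with the yellow snap ring: pick the ring up from its white dock with the ring pliers (tips in its two eyes, spread), carry it spread over the end of the spindle down to the groove, and let it contract there. Move the ring only with the pliers, never with the gripper itself. Then put the pliers back upright in their rest and let go, leaving the bottle, the blue case and the small green spool where they stand.

Things in the scene. Friction and masses are not known exactly. Their poses are not given: they have to be found in the camera images.
- pliers: Ring pliers, 150 g, upright in the rest: two steel levers crossing in an X on a black guide block, blue handles above, two pins below. Origin: centre of the block (64 x 24 x 20 mm in x, y, z). z: up to the handles; handles and tips move along y. This body is the block with one lever (handle +y, tip -y): a symmetric squeeze shifts it to -y by half the squeeze. Lowest point z = -67 mm.
- handle_a (a point): Middle of the outer face of the +y handle: (0, 34, 45) mm from the pliers' origin. The handles are flat upright blue pads, 22 mm wide in x, z = 22 to 68 mm, 8 mm thick, 68 mm over their outer faces at rest; grip both across y. A spring parts them: 10 N at rest, 17 N at the stop (20 mm over the faces); spreading the ring adds up to 8 N.
- handle_b (a point): Middle of the outer face of the -y handle, at (0, -34, 45) mm at rest.
- pliers_arm (a joint): How far the handles are squeezed from rest (m, 0 to 0.048); the tips spread by the same amount, parallel, from 57 mm between foot centres at rest. At 0.008 the feet are 65 mm apart and fit centrally in the eyes of the closed ring; at 0.018 the pins bear on the eyes' outer sides; beyond that they open the ring (0.48 rad at the stop).
- tip_a (a point): Underside of the shoulder of the -y tip, above the centre of its foot: (0, -28.5, -54.5) mm from the pliers' origin. Shoulder 24 x 14 mm. From it an 8 mm pin goes down to a foot, 10 mm in diameter, 4 mm thick, whose top is 8.5 mm under the shoulder; it sticks out 2 mm on the outer side of the pin only and hooks under the ring. Foot centre is 1 mm outside the pin's.
- tip_b (a point): The same on the +y tip (the other lever).
- rest: Fixed grey rest; origin on the table under its middle. Base 96 x 104 x 8 mm. Two uprights at x = -24 and +24 mm (12 mm thick) carry the ends of the pliers' guide block at z = 80 mm, between lips 15 mm high with a 32 mm slot (in y) for the 24 mm block. Pliers at home: origin at (0, 0, 90) mm here, axes parallel to these or turned by half a turn about z.
- ring: Yellow snap ring, 80 x 91 mm, 6 mm thick, 42 g, flat on the dock: two stiff halves hinged at the back, sprung shut, an eye (16 mm hole, 26 mm outside) at each end. Origin: centre of the closed ring, underside; x to the middle between the eyes, y to eye_a, z up (axes of eye_a's half). Three inner teeth, at the back and 70 deg either side of x, 23.8 mm from the centre; rest of the inside 27 mm.
- ring_arm (a joint): How far the ring is open: angle between its halves (rad, 0 closed to 0.7); 64 mm of eye travel per rad. Sprung shut: 2.4 N at the eyes closed, 7 N at 0.47. There the teeth lie on a circle of radius 29 mm, its centre 36 mm from ring_back and 18 mm from the line through both eyes; closed, 31 and 32.5 mm: so as it closes round the spindle, eyes and pliers must move 14 mm outwards from the axis.
- eye_a (a point): Centre of one eye, upper face of the ring; closed: (32.5, 32.5, 6) mm from the ring's origin.
- eye_b (a point): Centre of the other eye, upper face; closed: (32.5, -32.5, 6) mm from the ring's origin.
- ring_back (a point): Hinge at the back of the ring, upper face: (-31, 0, 6) mm from the ring's origin.
- dock: Fixed white pedestal under the ring; origin on the table under its middle. Flange of radius 37 mm, top at z = 40 mm, with a stub of radius 18 mm, 9 mm high, inside the ring. The eyes overhang the flange, free below down to a foot of radius 42 mm, 6 mm thick.
- spindle: Fixed steel spindle leaning 31.5 deg from vertical towards the robot's side, with an orange spool (diameter 160 mm). Origin: on the axis, on the seat (radius 37 mm, 14 mm above the spool's face), the lower side of the groove. z: outwards along the axis; x uphill; y level. Groove: radius 23, z = 0 to 11 mm; land: radius 26, z = 11 to 29; chamfered end z = 35 mm. The ring may be turned any way.
- bottle: White bottle with red cap, 60 mm diameter, 180 mm high, loose; origin under its middle.
- case: Blue instrument case, 70 x 150 x 35 mm, loose; origin under its middle.
- small_spool: Small green filament spool lying flat, diameter 100 mm, 45 mm high, loose; origin under its middle.
There are look-alikes about, which are no part of the job. Of the things that look like the ring, the smallest one is meant.

How it is judged:
By the outcome, as a careful person would: the job done as asked, in the order asked, and still so for the second after the job is handed in, with the robot touching nothing.
It also fails if it takes over 72 s, if anything falls off the work surface, if the arm or the gripper's body presses on something with over 40 N, if the wrist force passes 120 N, or if a joint passes its speed limit or range.

ROBOT

A 7-joint arm with a two-finger parallel gripper is mounted at the origin on the work surface. World frame = base frame: x ahead of the robot, y to its left, z up, the work surface at z = 0. Lengths are in m, angles in degrees, forces in N, time in s.
With the tool pointing down it reaches from about 0.4 to 0.75 m from the base axis. Payload 19.5 kg.
Tool frame: the origin (TCP) lies at the very end of the fingers, on their centre line; the grasp point (between the pads) lies 19 mm behind it; z points along the fingers, y is the direction in which the jaws open and shut (so a half turn about z gives the same grasp; the last joint's range is limited). The gripper opens to 85 mm and grips with 20 to 120 N. Pads are 22 mm wide; open, the fingers measure 114 mm over their backs; the gripper's body (76 mm by 85 mm) begins 54 mm behind the grasp point. The pads swing forward as they close: fully open they stand 13 mm farther back than shut.
Start: joints at [70.376, 40.479, -1.581, 85.061, 1.261, 54.483, -4.326], TCP at [0.17, -0.549, 0.231] pointing down, gripper open.
Joint ranges: [-155.06, 155.06], [-18.47, 123.98], [-90, 86.84], [0, 140.48], [-83.41, 263.41], [0, 116], [-161.91, 161.91]. Speed limits (degrees/s): [108.29, 108.29, 147.25, 147.25, 172.46, 172.46, 172.46].

INTERFACE

Orientations are given as [roll, pitch, yaw] about the fixed x, y, z axes, in that order (R = Rz(yaw) Ry(pitch) Rx(roll)).
In Python, from workcell import bot, optics gives the robot as it stands.
- The arm moves only by the tool move_arm, never from a script. Its argument "targets" is a list of rows, each an object with "linear": the shift along the tool's x, y, z in units of 0.2 m (1.0 is 0.2 m), a list of three; "rotation": the turn, a rotation vector about the tool's x, y, z in units of 45 degrees (1.0 is 45 degrees), a list of three; "fingers": the opening, from -1 (shut) to 1 (fully open), so that 0 is half open. In form: [{"linear": [dx, dy, dz], "rotation": [ax, ay, az], "fingers": fingers}, ...]. A call has 1 to 12 rows; each row shifts and turns the pose as measured when the row begins, along the tool's axes as they then stand; what a row does not reach is not made up. A row lasts 1/8 s, in which the tool goes at most 62.5 mm and 10.7 degrees, less where a joint would pass 70% of its speed; a pose out of reach is approached as far as the arm can. A call with a number of a shift or a turn outside -1 to 1 is refused whole. A call with a gripper value outside its range is refused whole. The fingers move at their own pace and stop on an object; "squeeze" is the grip in N (left out, the last holds). Time passes only in rows, so rows that do not move let the fingers close. It gives the time, the measured TCP pose, the force and the opening at its end, in the units of the state.
- bot.sense(): the state, without advancing time (a new reading comes with each control period).
- optics.read_camera(name): name is "side" or "top"; returns a dict with "color" (480x640x3 uint8, blue, green, red), "fx", "fy", "cx", "cy" (pixels), "origin" and "rotation" of the camera in the world. Camera axes: x right, y down, z forward; pixel columns grow to the right and rows downward; lengths in m; the calibration is good to about 2 mm. A picture is of the moment at which its call begins. There is no depth.
- bot.job_done(): hands the job in, once; it reports no verdict.
The state is a dict: "t": time; "q": joint angles; "qvel": joint speeds; "joint_efforts": joint torques, N m; "ee_pos": TCP position; "orientation": TCP orientation; "force": force on the tool from outside, world axes, zero at the start; "moment": the same for the moment, N m; "finger_gap": opening from 0.0 (shut) to 1.0 (fully open).
Only numpy, scipy, OpenCV 4.12 (cv2) and the standard library are available. Lean on these libraries where they do the work, as an engineer would, in place of code of your own. Each camera call takes 0.05 s, during which the arm holds its last target. There are 200 camera calls.

## Working session

There is one attempt and no reset: what is moved stays moved. The work goes in short steps, Python scripts to look and compute and a tool call to move; the robot and the scene stay as the last step left them, time stands still between calls to the robot, and variables do not carry over. Pictures are saved under pics/ and viewed, about 8 in all and at most 12, crops included, and the job is handed in when it is done.

Besides the shell and the picture viewer there is one more tool, called after "Call:" as name(argument=value, ...), one argument or row to a line, values as JSON. move_arm: Moves the arm, as the interface text tells. Its arguments: {"type":"object","properties":{"targets":{"type":"array"},"squeeze":{"type":"number"}},"required":["targets"]}

```bash
mkdir -p pics; ls; python3 - <<'E'
from workcell import bot, optics
import cv2,numpy as np
for n in("side","top"):
    d=optics.read_camera(n); cv2.imwrite(f"pics/{n}0.png",d["color"])
    print(n,d["fx"],d["fy"],d["cx"],d["cy"],d["origin"],np.round(d["rotation"],4).tolist())
print(bot.sense())
E
```

```text
pics
side 571.2856807383157 571.2856807383157 314.23430643989815 239.37696953613252 [0.43126548 0.99667418 0.92901049] [-130.3674, 0.8204, -176.0488]
top 494.46239333722804 494.46239333722804 319.56265795669657 245.99504486104416 [0.42516796 0.02435671 1.36174312] [-175.7093, 0.168, -90.9953]
{'t': 0.1, 'q': array([70.37715483, 40.50877737, -1.58195395, 85.08112374,  1.26033104,
       54.48243124, -4.3261777 ]), 'qvel': array([-0.01843173, -0.10735699,  0.04120064, -0.13670397,  0.04358648,
       -0.04079397,  0.08334315]), 'joint_efforts': array([ 5.44877239e-04, -8.84289908e+01,  1.23601444e+00, -2.36447257e+01,
        1.69777754e-02,  5.15294785e-03, -6.80876155e-05]), 'ee_pos': array([ 0.17028358, -0.54896382,  0.23089258]), 'orientation': array([-1.79945020e+02,  1.74632922e-03,  1.72328232e+01]), 'force': array([-0.22015486, -0.29483745,  1.24310454]), 'moment': array([ 0.04099157,  0.01558583, -0.0093934 ]), 'finger_gap': 1.0041592541398847}
```

View pics/top0.png

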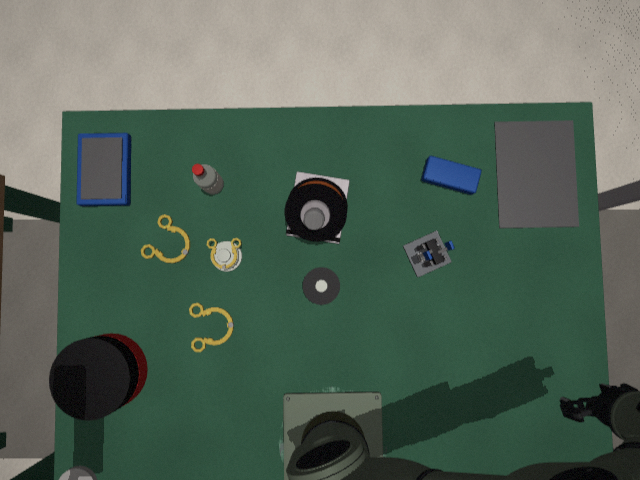

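View pics/side0.png

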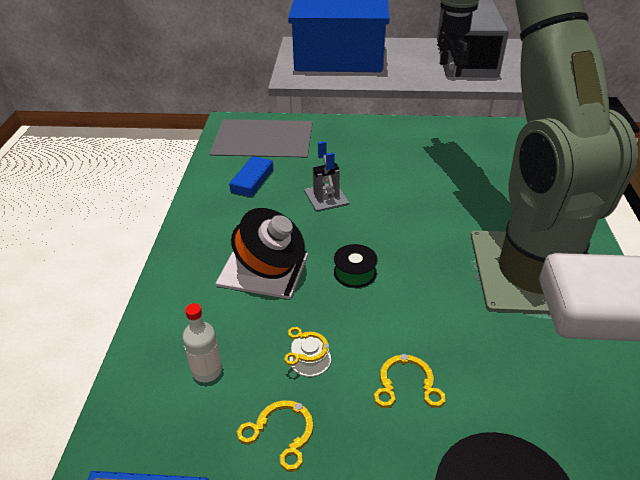

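The three candidates for the ring, in top-view pixels, are (225,253) on the white dock, (170,240) lying flat and (210,328) lying flat. The one on the dock is the smallest and sits on the white dock, so it is the one meant. The pliers in their rest are at about (430,253), and the spindle end is at about (315,215). I'll confirm with one enlarged composite and measure from it.

```bash
cat > h.py <<'E'
import cv2,numpy as np
from scipy.spatial.transform import Rotation as Ro
from workcell import bot,optics
def rot(e): return Ro.from_euler('xyz',e,degrees=True)
def cam(n): return optics.read_camera(n)
def ray(d,uv):
    u,v=uv; c=np.array([(u-d["cx"])/d["fx"],(v-d["cy"])/d["fy"],1])
    r=rot(d["rotation"]).apply(c); return np.array(d["origin"]),r/np.linalg.norm(r)
def onz(d,uv,z):
    o,r=ray(d,uv); return o+r*(z-o[2])/r[2]
def tri(d1,a,d2,b):
    o1,r1=ray(d1,a);o2,r2=ray(d2,b)
    A=np.c_[r1,-r2]; s=np.linalg.lstsq(A,o2-o1,rcond=None)[0]
    p,q=o1+s[0]*r1,o2+s[1]*r2
    return (p+q)/2,np.linalg.norm(p-q)
def proj(d,p):
    c=rot(d["rotation"]).inv().apply(np.asarray(p)-d["origin"]); return c[...,:2]/c[...,2:]*[d["fx"],d["fy"]]+[d["cx"],d["cy"]]
def tile(im,c,w,h,s):
    x,y=int(c[0]-w/2),int(c[1]-h/2); return cv2.resize(im[y:y+h,x:x+w],None,fx=s,fy=s,interpolation=cv2.INTER_CUBIC),(x,y)
def blobs(im,lo,hi,roi,amin=8):
    x0,y0,x1,y1=roi; m=cv2.inRange(cv2.cvtColor(im,cv2.COLOR_BGR2HSV)[y0:y1,x0:x1],lo,hi)
    n,l,st,c=cv2.connectedComponentsWithStats(m)
    return [(np.round(c[i]+[x0,y0],1).tolist(),int(st[i,4]),(st[i,:4]+[x0,y0,0,0]).tolist()) for i in range(1,n) if st[i,4]>=amin]
E
python3 - <<'E'
from h import *
T=cv2.imread("pics/top0.png");S=cv2.imread("pics/side0.png")
L=[(T,(225,254)),(T,(431,253)),(T,(317,210)),(S,(309,353)),(S,(325,175)),(S,(270,245))]
t=[]
for i,(im,c) in enumerate(L):
    k=(66,74,4) if i%3<2 else (88,99,3)
    a,o=tile(im,c,*k); a=cv2.resize(a,(264,296)); t.append(a); print(i,o,k[2])
cv2.imwrite("pics/comp.png",np.vstack([np.hstack(t[:3]),np.hstack(t[3:])]))
for n,im,R in(("top",T,[(400,220,465,285),(195,225,250,285)]),("side",S,[(300,135,350,215),(270,315,340,385)])):
    print(n,"blue",blobs(im,(100,120,40),(130,255,255),R[0]))
    print(n,"yel",blobs(im,(18,100,80),(35,255,255),R[1]))
E
```

```text
0 (192, 217) 4
1 (398, 216) 4
2 (273, 160) 3
3 (276, 316) 4
4 (292, 138) 4
5 (226, 195) 3
top blue [([449.4, 245.1], 61, [445, 241, 10, 9]), ([427.6, 255.1], 59, [423, 250, 10, 10])]
top yel [([212.9, 251.2], 146, [207, 238, 15, 30]), ([234.0, 250.9], 139, [226, 238, 15, 30])]
side blue [([325.9, 155.3], 259, [318, 141, 17, 29])]
side yel [([304.8, 346.6], 571, [284, 327, 44, 39])]
```

View pics/comp.png

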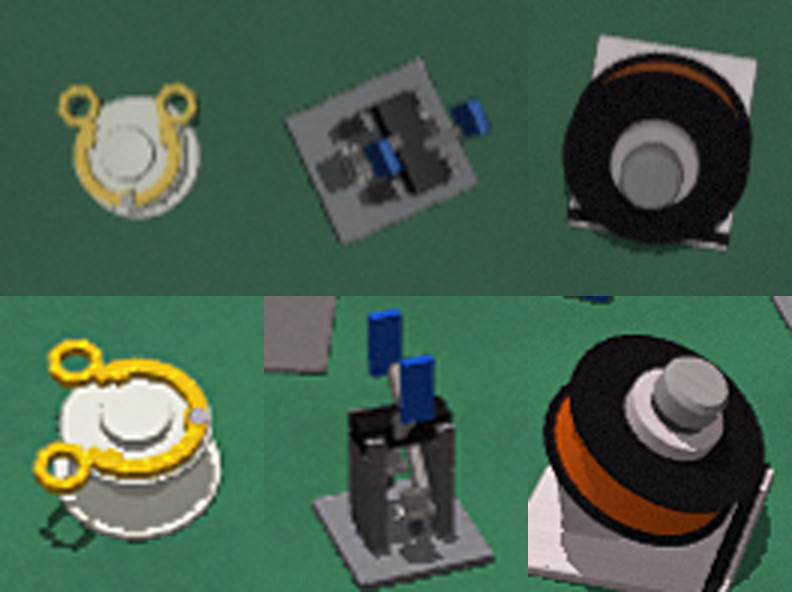

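The composite confirms the small ring on its dock, with eye holes in the top view at about (211,243) and (236.5,242.7) and the hinge at (224,266.5). In the side view the eyes are at (295,332) and (291,358.5) and the hinge at (326,346). The pliers stand in the rest with their handles along the 104 mm side, and the spindle end leans towards the robot. Next I'll triangulate these.

```bash
python3 - <<'E'
from h import *
t=cam("top");s=cam("side")
def p(o,k,x,y): return ((x+.5)/k-.5+o[0],(y+.5)/k-.5+o[1])
D=(192,217);d=(276,316)
pr=lambda n,v:print(n,np.round(np.asarray(v[0])*1e3,1),round(v[1]*1e3,1))
for n,a,b in(("eyeL",(77,105),(61,170)),("eyeR",(178,103),(76,65)),("hinge",(128,198),(200,119))):
    pr(n,tri(t,p(D,4,*a),s,p(d,4,*b))); print("  top@46",np.round(onz(t,p(D,4,*a),.046)*1e3,1),"side@46",np.round(onz(s,p(d,4,*b),.046)*1e3,1))
print("rest corners z8")
c=[onz(t,p((398,216),4,*q),.008)*1e3 for q in((23,122),(158,57),(212,183),(79,243))]
print(np.round(c,1).tolist(),np.round(np.mean(c,0),1))
e=(c[1]-c[0]+c[2]-c[3])/2;f=(c[2]-c[1]+c[3]-c[0])/2
print("yang",np.degrees(np.arctan2(e[1],e[0])),np.linalg.norm(e),"xang",np.degrees(np.arctan2(f[1],f[0])),np.linalg.norm(f))
h1=tri(t,(449.4,245.1),s,p((292,138),4,121,17));h2=tri(t,(427.6,255.1),s,p((292,138),4,153,62));pr("h1",h1);pr("h2",h2)
v=h1[0]-h2[0];print("handles ang",np.degrees(np.arctan2(v[1],v[0])),np.linalg.norm(v[:2])*1e3)
# spool black disc + end face
for n,im,R in(("top",t,(275,165,360,250)),("side",s,(225,200,312,285))):
    x0,y0,x1,y1=R; hsv=cv2.cvtColor(im["color"],cv2.COLOR_BGR2HSV)[y0:y1,x0:x1]
    hs=hsv.reshape(-1,3)
    m=cv2.inRange(hsv,(0,0,0),(180,255,45)); m=cv2.morphologyEx(m,cv2.MORPH_OPEN,np.ones((3,3)))
    cs=max(cv2.findContours(m,cv2.RETR_EXTERNAL,cv2.CHAIN_APPROX_NONE)[0],key=cv2.contourArea)
    q=cv2.fitEllipse(cv2.convexHull(cs)); print(n,"disc",np.round(np.add(q[0],[x0,y0]),1),np.round(q[1],1),round(q[2]))
    g=im["color"].max(2)
    r=(298,195,334,235) if n=="top" else (258,212,292,252)
    print("\n".join(" ".join("%3d"%k for k in row[::1]) for row in g[r[1]:r[3]:3,r[0]:r[2]]))
E
```

```text
eyeL [536.5 316.2  48.1] 1.5
  top@46 [537.4 316.7  46. ] side@46 [536.  314.5  46. ]
eyeR [536.3 249.1  46.1] 2.5
  top@46 [537.6 249.2  46. ] side@46 [535. 249.  46.]
hinge [472.8 282.1  49. ] 3.6
  top@46 [474.7 282.8  46. ] side@46 [471.1 279.8  46. ]
rest corners z8
[[522.4, -203.4, 8.0], [565.6, -297.5, 8.0], [478.3, -331.4, 8.0], [438.9, -239.1, 8.0]] [ 501.3 -267.8    8. ]
yang -66.10930566706547 101.91539631314133 xang -157.82761028251403 92.20703140111722
h1 [ 511.4 -288.7  164.7] 0.4
h2 [ 488.1 -235.   164.8] 0.3
handles ang -66.52336172933981 58.52982455428982
top disc [315.5 213.3] [62.3 67. ] 107
 12  19  14  13  18  15  21  19   6  15  19  15  20  17  15  11  19  21  17  15  19  22  18  14  16  14  18  19  17  16  22  23  21  14  10  15
 12  14  16  17  19  18  16  17  19  19  18  18  15  11  20  16  19  14  18  17  15  18  16  13  11  22  19  19  20  17  16  17  15  14  18  10
  9  11  20  19  16  16  20  19  18  39  73  81  86 105 108 114 117 117 114 113 102 102  87  66  33  20  17  18  15  15  11  14   8  13  18  15
 18   5  14  20  13  18  50  97 119 128 140 138 13
[... 2777 characters left out ...]
  72  93 133 115  31
  9   9  69 159 147 133 126 129 173 209 213 209 214 208 121  64  27  25  26  23  24  36  52  57  55  55 110 130 128 119 122 132 118  25
 21  18  23  12  58 136 133 123 119 110 109 143 189 209 210 212 219 205 124 120 121 127 126 125 124 120 118 117 124 118 128 110  17   6
 17  21  20  19  19  23   9  37  97 111 112 104 102 101  91  95 128 158 186 217 221 206 125 131 117 121 122 124  99  66   0  10  16  15
 23  22  12  24  28  17  21  20  10  17  13  17  39  84 106  99  96  98  95  94  97  93  94  89  88  90  80  18  10  12  17  14  18   3
 21  22  19  23  20  18  14  21  24  18  22  14  21  19  17  21  21  17   8  11   4   4  11   5  16   7   7  17  10   5   8  16  15  14
```

Measured so far, and the sizes agree:
- **Ring:** eye midpoint (0.5365, 0.2825), hinge distance 63.4 mm against 63.5 mm expected, x along world +x.
- **Rest:** centre about (0.501, -0.267), pliers' y at -66°.

I'll go above the pliers now.

Call:
move_arm(
  targets=[
    {"linear": [0.2,-0.085,0],"rotation": [0,0,0],"fingers": 1},
    {"linear": [0.22,-0.095,0],"rotation": [0,0,0],"fingers": 1},
    {"linear": [0.22,-0.095,0],"rotation": [0,0,0],"fingers": 1},
    {"linear": [0.22,-0.095,0],"rotation": [0,0,0],"fingers": 1},
    {"linear": [0.22,-0.095,0],"rotation": [0,0,0],"fingers": 1},
    {"linear": [0.22,-0.095,0],"rotation": [0,0,0],"fingers": 1},
    {"linear": [0.22,-0.095,0],"rotation": [0,0,0],"fingers": 1},
    {"linear": [0.22,-0.095,0],"rotation": [0,0,0],"fingers": 1},
    {"linear": [0.2,-0.09,0],"rotation": [0,0,-0.14],"fingers": 1},
  ],
  squeeze=40,
)

```text
t: 1.32
ee_pos: [0.4988, -0.267, 0.2298]
orientation: [-179.9, 0.1, 23.3]
force: [0.4, 0.3, 0.3]
finger_gap: 1.003
```

```bash
cat >> h.py <<'E'
def need(pos,eul):
    "shift (units .2 m) and turn (units 45 deg) in tool axes from here to pose"
    s=bot.sense(); R=rot(s["orientation"])
    d=R.inv().apply(np.asarray(pos)-s["ee_pos"])/.2; w=(R.inv()*rot(eul)).as_rotvec(degrees=True)/45
    print("t",round(s["t"],2),"at",np.round(s["ee_pos"]*1e3,1),np.round(s["orientation"],1),"F",np.round(s["force"],1),"gap",round(s["finger_gap"]*85,1))
    print("need",np.round(d,3),"rot",np.round(w,3))
E
python3 - <<'E'
from h import *
need([.500,-.267,.113],[180,0,23.7])
t=cam("top");s=cam("side"); T,S=t["color"],s["color"]
def fit(im,lo,hi,R):
    x0,y0,x1,y1=R; m=cv2.inRange(cv2.medianBlur(im,3).max(2)[y0:y1,x0:x1],lo,hi); m=cv2.morphologyEx(m,cv2.MORPH_OPEN,np.ones((3,3)))
    c=max(cv2.findContours(m,0,1)[0],key=cv2.contourArea); q=cv2.fitEllipse(cv2.convexHull(c)); return np.add(q[0],[x0,y0]),q[1],q[2]
a=fit(T,96,122,(298,203,334,235)); b=fit(S,142,180,(262,208,302,240)); print(a,b)
P,r=tri(t,a[0],s,b[0]);print("end",np.round(P*1e3,1),r*1e3)
base=P; az=np.radians(180-8.7)
z=np.array([np.sin(.5498)*np.cos(az),np.sin(.5498)*np.sin(az),np.cos(.5498)]); y=np.cross(z,[0,0,1]);y/=np.linalg.norm(y);x=np.cross(y,z)
O=P-.035*z; print("O",np.round(O*1e3,1),"z",z,"x",x)
th=np.linspace(0,2*np.pi,73)[:,None]
out=[]
for d,im,c in((t,T,(315,210)),(s,S,(272,243))):
    i,o=tile(im,c,96,100,4)
    for R,h,col in((.037,0,(0,0,255)),(.080,-.014,(0,255,0)),(.026,.029,(255,255,0))):
        q=(proj(d,O+h*z+R*(np.cos(th)*x+np.sin(th)*y))-o+.5)*4-.5; cv2.polylines(i,[q.astype(np.int32)],True,col,1)
    out.append(i)
# rest zone close, same picture, two tiles
for im,c in((T,(431,253)),(S,(325,175))): out.append(cv2.resize(tile(im,c,96,50,4)[0],(384,200)))
cv2.imwrite("pics/spin.png",np.vstack([np.hstack(out[:2]),np.hstack(out[2:])]))
E
```

```text
t 1.32 at [ 498.8 -267.   229.8] [-1.799e+02  1.000e-01  2.330e+01] F [0.4 0.3 0.3] gap 85.2
need [0.006 0.003 0.584] rot [-0.002  0.002 -0.009]
(array([313.22824383, 218.11385727]), (18.946138381958008, 22.120800018310547), 162.11517333984375) (array([281.23802185, 223.31553078]), (14.857341766357422, 21.48755645751953), 112.11764526367188)
end [582.2  40.6 156.4] 4.591411348060858
O [600.3  37.8 126.5] z [-0.51650458  0.07903631  0.85262904] x [ 0.8428186  -0.12896937  0.52251671]
```

View pics/spin.png

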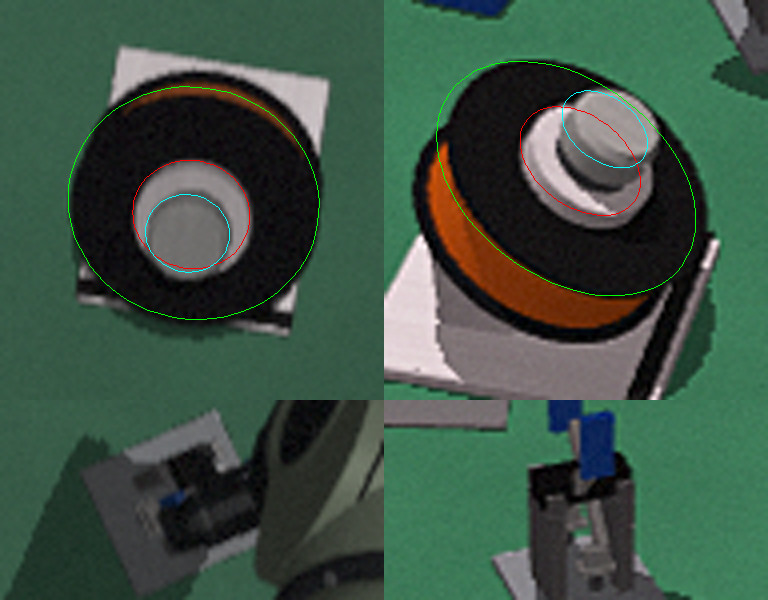

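The overlay shows the projected end and seat circles fit the top view well but sit about 2-3 px up and left of the actual ones in the side view, so the end-face fit there was contaminated. The pliers are still upright in the rest. I'll refit from the crisp seat edge, and check the flange, while descending on the pliers.

Call:
move_arm(
  targets=[
    {"linear": [0,0,0.2],"rotation": [0,0,0],"fingers": 1},
    {"linear": [0.005,0.003,0.2],"rotation": [0,0,0],"fingers": 1},
    {"linear": [0,0,0.12],"rotation": [0,0,0],"fingers": 1},
    {"linear": [0,0,0.06],"rotation": [0,0,0],"fingers": 1},
  ],
)

```text
t: 1.92
ee_pos: [0.5023, -0.2643, 0.1107]
orientation: [-179.9, -0.1, 23.7]
force: [-0.2, 0.1, 0.9]
finger_gap: 1.002
```

```bash
python3 - <<'E'
from h import *
need([.500,-.267,.113],[180,0,23.7])
t=cam("top");s=cam("side")
az=np.radians(180-8.7)
z=np.array([np.sin(.5498)*np.cos(az),np.sin(.5498)*np.sin(az),np.cos(.5498)]); y=np.cross(z,[0,0,1]);y/=np.linalg.norm(y);x=np.cross(y,z)
O=np.array([.6003,.0378,.1265]); th=np.linspace(0,2*np.pi,73)[:,None]
res={}
for n,d,R in(("top",t,(290,180,342,240)),("side",s,(245,200,302,262))):
    x0,y0,x1,y1=R; g=cv2.resize(d["color"].max(2)[y0:y1,x0:x1],None,fx=4,fy=4,interpolation=cv2.INTER_CUBIC)
    m=(g>65).astype(np.uint8)
    if n=="side": m[:, :]=m
    nn,l,st,c=cv2.connectedComponentsWithStats(m); cx,cy=((314-x0)*4,(210-y0)*4) if n=="top" else ((262-x0)*4,(232-y0)*4)
    k=l[cy,cx]; print(n,st[k])
    cs=max(cv2.findContours((l==k).astype(np.uint8),0,1)[0],key=cv2.contourArea)[:,0]
    p=(cs+.5)/4-.5+[x0,y0]
    p=p[p[:,1]<221] if n=="top" else p[(p[:,0]<262)|(p[:,1]>246)]
    q=cv2.fitEllipse(p.astype(np.float32))
    pm=cv2.fitEllipse(proj(d,O+.037*(np.cos(th)*x+np.sin(th)*y)).astype(np.float32))
    print("meas",np.round(q[0],2),np.round(q[1],1),round(q[2]),"model",np.round(pm[0],2),np.round(pm[1],1),round(pm[2]),len(p))
    res[n]=np.subtract(q[0],pm[0])
O2,r=tri(t,proj(t,O)+res["top"],s,proj(s,O)+res["side"]); print("O2",np.round(O2*1e3,1),"gap",r*1e3)
# seat extreme edges in side: print contour bbox for sanity ; handle blobs
print("side blue",blobs(s["color"],(100,120,40),(130,255,255),(300,135,350,215)))
c=np.array([.501,-.268,0]); 
for yy in(-34,34): 
  print("pred handle outer-top px",[np.round(proj(s,c+np.r_[np.array([np.cos(np.radians(-66.3)),np.sin(np.radians(-66.3))])*yy/1e3+np.array([np.cos(np.radians(23.7)),np.sin(np.radians(23.7))])*w/1e3,.158]),1).tolist() for w in(-11,11)])
E
```

```text
t 1.93 at [ 502.3 -264.3  110.7] [-1.799e+02 -1.000e-01  2.370e+01] F [-0.2  0.1  0.9] gap 85.1
need [-0.016  0.007 -0.012] rot [-0.002 -0.002  0.   ]
top [   42    80   118   119 11016]
meas [314.75 214.65] [29.3 30.1] 177 model [314.48 213.26] [27.  29.4] 102 224
side [    0     0   228   200 27039]
meas [265.41 224.73] [24.3 60. ] 145 model [272.72 232.92] [22.6 33.7] 127 347
O2 [604.4  37.8 148.3] gap 21.11881784291091
side blue [([322.4, 152.4], 141, [318, 141, 11, 29])]
pred handle outer-top px [[334.2, 154.2], [326.1, 155.9]]
pred handle outer-top px [[324.8, 141.2], [316.8, 142.8]]
```

The descent met no contact, and the handle prediction matches the image to about 1 px. The side-view seat fit leaked, so I'll redo it later. Closing on the handles now.

Call:
move_arm(
  targets=[
    {"linear": [-0.012,0.014,0],"rotation": [0,0,0],"fingers": 1},
    {"linear": [0,0,0],"rotation": [0,0,0],"fingers": 0.6},
    {"linear": [0,0,0],"rotation": [0,0,0],"fingers": 0.5},
    {"linear": [0,0,0],"rotation": [0,0,0],"fingers": 0.5},
    {"linear": [0,0,0],"rotation": [0,0,0],"fingers": 0.5},
  ],
  squeeze=60,
)

```text
t: 2.65
ee_pos: [0.5021, -0.2687, 0.1141]
orientation: [179.9, -0.2, 23.7]
force: [0.1, 0.1, -1.1]
finger_gap: 0.751
```

```bash
python3 - <<'E'
from h import *
need([.501,-.268,.113],[180,0,23.7])
t=cam("top");s=cam("side")
x0,y0,x1,y1=246,208,296,258
g=cv2.imread("pics/side0.png").max(2)[y0:y1,x0:x1]
m=cv2.inRange(g,60,255); 
# keep only inside black flange: flood away from corners outside
n,l,st,c=cv2.connectedComponentsWithStats(m)
print([(i,st[i].tolist()) for i in range(1,n) if st[i,4]>30])
for r in range(0,50,2): print(y0+r," ".join("%3d"%v for v in g[r,::2]))
E
```

```text
t 2.65 at [ 502.1 -268.7  114.1] [179.9  -0.2  23.7] F [ 0.1  0.1 -1.1] gap 63.8
need [-0.004 -0.005  0.005] rot [ 0.002 -0.005  0.   ]
[(2, [12, 0, 38, 42, 1084]), (3, [0, 39, 10, 11, 57])]
208 119 121 121 129  84  53  10  18   8  20  33 102 124 126 124 119 122 123 118 124 117 123 121 121 120
210 124 114  46  15  21  22  20  18  18  22  22  20  16  16  49 126 130 123 120 123 121 124 120 126 122
212 116  12  19  24  22  18  17  26  20  22  16  21  19  17  22  20  25 130 126 121 123 124 123 124 123
214  15  18  16  15  23  25  23  25  22  25  21  22  22  13  15  20  17  19  40 121 130 123 125 125 121
216  24  23  21  18  24  20  24  22  23  19  19  21  11  15 127 173 171 169 176 118  97 127 130 120 122
218  21  22  18  19  18  21  16  20  20  15   8  29  22 130 173 161 158 152 158 160 170  71 125 123 126
220  19  25  18  24  19  16  23  23  19  60 155 231 213 173 163 154 162 157 154 158 156 167  53 126 124
222  22  22  25  17  20  19  16  12  82 224 214 203 120 167 163 158 154 157 162 157 157 158 152   7 131
224  26  20  21  22  16  18  19  19 232 208 208 139 125 150 160 158 158 155 1
[... 990 characters left out ...]
  13  17  13  40 127 108  90 141 212 218 211 116 120 118 122  66  10  18  22
246   8  22  12  20  20  12  22  17  23  18  28 110 108 105  94  87 115 198 113 102  74   2  13   9  17
248 124  20  23  18  22  21  22  14  24  21  26  12  46 108 101  95  95  91  88  76   8   7  16  14  15
250 130 119  17  24  16  22  26  25  19  24  21  25  20  20   3  20  19  20   3   9   5  12   9  12  20
252 126 129  89  16  21  23  25  21  19  20  11  23  19  20  21  17  16  24  17   9   9  15  17  16  25
254 124 119 128  86  15  17  18  21  21  25  22  18  20  20  20  22  20  18  18  20  27  20  21  17  20
256 138 124 123 128  86  17  22  24  20  20  26  17  19  18  20  18  24  21  25  22  26  24  21  19  14
```

The pliers are gripped at 63.8 mm. Reading the seat's edges off the pixel table gives residuals of (0, +0.4) px in the top view and (+2, +0.3) px in the side view, so I'll correct the spindle origin with those. Then lift the pliers.

Call:
move_arm(
  targets=[
    {"linear": [0,0,-0.1],"rotation": [0,0,0],"fingers": 0.45},
    {"linear": [0,0,-0.2],"rotation": [0,0,0],"fingers": 0.41},
    {"linear": [0,0,-0.25],"rotation": [0,0,0],"fingers": 0.41},
    {"linear": [0,0,-0.15],"rotation": [0,0,0],"fingers": 0.41},
    {"linear": [0,0,0],"rotation": [0,0,0],"fingers": 0.41},
  ],
)

```text
t: 3.38
ee_pos: [0.5011, -0.2686, 0.2577]
orientation: [180.0, -0.2, 23.7]
force: [-0.0, -0.2, -2.1]
finger_gap: 0.711
```

```bash
python3 - <<'E'
from h import *
need([.5365,.2825,.25],[180,0,0])
t=cam("top");s=cam("side")
O=np.array([.6003,.0378,.1265])
print(tri(t,proj(t,O)+[0,.4],s,proj(s,O)+[2,.3]))
i,o=tile(s["color"],(330,160),100,110,5); cv2.imwrite("pics/lift.png",i); print(o)
E
```

```text
t 3.38 at [ 501.1 -268.6  257.7] [180.   -0.2  23.7] F [-0.  -0.2 -2.1] gap 60.4
need [ 1.27  -2.452  0.042] rot [-0.    -0.004  0.527]
(array([0.59763143, 0.03773005, 0.12593596]), np.float64(0.0034375272236503414))
(280, 105)
```

View pics/lift.png

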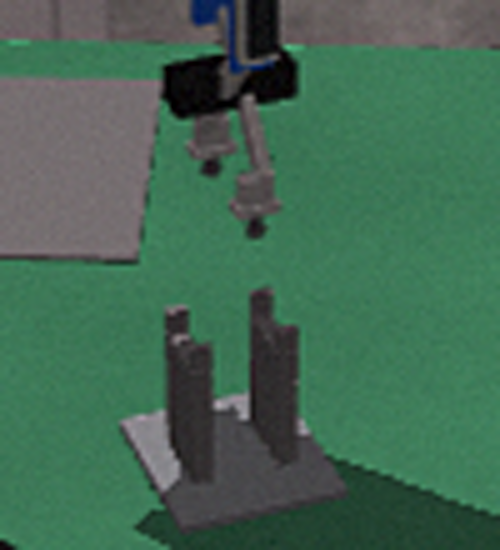

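The pliers hang upright and clear of the rest, with their feet in the side view at about (322,138) and (331,151). Carrying them above the dock.

Call:
move_arm(
  targets=[
    {"linear": [0,0,-0.2],"rotation": [0,0,0],"fingers": 0.41},
    {"linear": [0.1,-0.2,0],"rotation": [0,0,0],"fingers": 0.41},
    {"linear": [0.115,-0.223,0],"rotation": [0,0,0],"fingers": 0.41},
    {"linear": [0.115,-0.223,0],"rotation": [0,0,0],"fingers": 0.41},
    {"linear": [0.115,-0.223,0],"rotation": [0,0,0],"fingers": 0.41},
    {"linear": [0.115,-0.223,0],"rotation": [0,0,0],"fingers": 0.41},
    {"linear": [0.115,-0.223,0],"rotation": [0,0,0],"fingers": 0.41},
    {"linear": [0.115,-0.223,0],"rotation": [0,0,0],"fingers": 0.41},
    {"linear": [0.115,-0.223,0],"rotation": [0,0,0],"fingers": 0.41},
    {"linear": [0.115,-0.223,0],"rotation": [0,0,0],"fingers": 0.41},
    {"linear": [0.115,-0.223,0],"rotation": [0,0,0],"fingers": 0.41},
    {"linear": [0.1,-0.2,0],"rotation": [0,0,0],"fingers": 0.41},
  ],
)

```text
t: 4.97
ee_pos: [0.5307, 0.2857, 0.2824]
orientation: [-179.5, 1.2, 23.4]
force: [0.7, -0.9, -0.3]
finger_gap: 0.709
```

Call:
move_arm(
  targets=[
    {"linear": [0,0,0],"rotation": [0,0,0.17],"fingers": 0.41},
    {"linear": [0,0,0],"rotation": [0,0,0.18],"fingers": 0.41},
    {"linear": [0,0,0],"rotation": [0,0,0.17],"fingers": 0.41},
  ],
)

```text
t: 5.35
ee_pos: [0.5287, 0.2893, 0.2768]
orientation: [179.8, 1.7, -0.4]
force: [0.6, 0.6, -2.0]
finger_gap: 0.709
```

```bash
python3 - <<'E'
from h import *
need([.5365,.2825,.165],[180,0,0])
E
```

```text
t 5.35 at [528.7 289.3 276.8] [179.8   1.7  -0.4] F [ 0.6  0.6 -2. ] gap 60.2
need [0.056 0.032 0.558] rot [ 0.004  0.037 -0.009]
```

Call:
move_arm(
  targets=[
    {"linear": [0.04,0.02,0.2],"rotation": [0,0.037,0],"fingers": 0.41},
    {"linear": [0.02,0.01,0.2],"rotation": [0,0,0],"fingers": 0.41},
    {"linear": [0,0,0.15],"rotation": [0,0,0],"fingers": 0.41},
    {"linear": [0,0,0.04],"rotation": [0,0,0],"fingers": 0.41},
    {"linear": [0,0,0],"rotation": [0,0,0],"fingers": 0.41},
  ],
)

```text
t: 5.98
ee_pos: [0.538, 0.2817, 0.1502]
orientation: [179.6, 0.3, -0.5]
force: [0.2, 0.4, -2.1]
finger_gap: 0.709
```

```bash
python3 - <<'E'
from h import *
need([.5365,.2825,.158],[180,0,0])
t=cam("top");s=cam("side")
a,o=tile(s["color"],(305,325),80,100,5); b,p=tile(t["color"],(225,250),80,100,5); print(o,p)
cv2.imwrite("pics/dock.png",np.hstack([a,b]))
E
```

```text
t 5.97 at [538.  281.7 150.2] [179.6   0.3  -0.5] F [ 0.2  0.4 -2.1] gap 60.2
need [-0.008 -0.003 -0.039] rot [ 0.01   0.006 -0.011]
(265, 275) (185, 200)
```

View pics/dock.png

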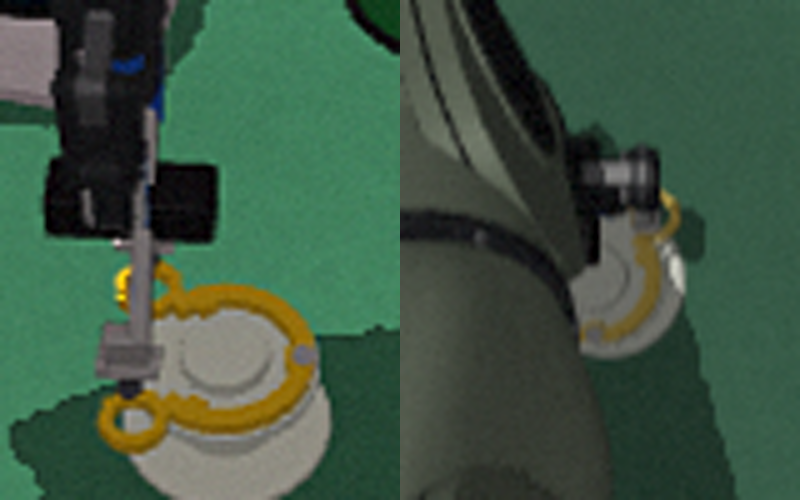

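The side tile (scale 5, offset 265,275) shows the near foot at (130,388) just above the near eye at (132,420), and the far foot at about (153,256) above the far eye at (150,284). I'll compare both through the same camera.

```bash
python3 - <<'E'
from h import *
s=cam("side"); f=lambda x,y:((x+.5)/5-.5+265,(y+.5)/5-.5+275)
for n,p,z in(("footN",(130,389),.060),("footF",(153,256),.060),("eyeN top",(132,419),.046),("eyeF",(150,284),.046)): print(n,np.round(onz(s,f(*p),z)*1e3,1))
# expected pixel of feet from TCP
R=rot(bot.sense()["orientation"]);p=bot.sense()["ee_pos"]
for dy in(-.0325,.0325): print(np.round((proj(s,p+R.apply([0,dy,.090]))-[265,275]+.5)*5,0))
c=s["color"][345:365,280:305].max(2); print(c[4:12])
E
```

```text
footN [536.2 311.9  60. ]
footF [533.7 245.2  60. ]
eyeN top [535.7 315.2  46. ]
eyeF [535.2 247.8  46. ]
[124. 392.]
[142. 261.]
[[128 128 130 122  85  83  88  90  92  93 104 102 104 105 108 102 106 149
  146 146 136 119 111 139 145]
 [127 127 125 124 105  95  97 102  96 105  98  86  86  86  81  83 109 148
  146 144 145 141 117 113 138]
 [127 127 124 130 137 135 139 126  47  28  29  26  46 102 118 131 151 144
  141 146 146 143 143 118 109]
 [131 132 131 132 120  61  58  56  41  46  41  41  51 111 152 150 145 144
  144 144 142 147 141 116 119]
 [131 135 124  58  64  63  69  66  69  40  50  45  63 135 157 148 148 147
  145 144 145 143 144 150 143]
 [ 57  66  62  67  65  73  97 117 153  84  44  58 113 159 149 146 147 144
  146 146 146 148 144 147 146]
 [ 61  67  62  66  70  95 170 156 152 134 122 125 125 116 125 145 149 148
  149 144 150 150 144 147 149]
 [ 69  67  72  71  70  93 163 145 118 108 116 126 130 117 112 134 148 147
  144 144 147 147 145 146 149]]
```

The feet sit within about 3 mm of the eye centres. I'll shift +y by about 1.5 mm, trim the yaw and descend slowly, watching the force.

Call:
move_arm(
  targets=[
    {"linear": [0,-0.008,0.02],"rotation": [0.005,0,-0.015],"fingers": 0.41},
    {"linear": [0,0,0.03],"rotation": [0,0,0],"fingers": 0.41},
    {"linear": [0,0,0.02],"rotation": [0,0,0],"fingers": 0.41},
    {"linear": [0,0,0],"rotation": [0,0,0],"fingers": 0.41},
  ],
)

```text
t: 6.62
ee_pos: [0.5389, 0.284, 0.1378]
orientation: [179.9, 0.1, 0.2]
force: [-0.4, -0.4, -1.3]
finger_gap: 0.71
```

```bash
python3 - <<'E'
from h import *
need([.537,.283,.128],[180,0,0])
E
```

```text
t 6.62 at [538.9 284.  137.8] [1.799e+02 1.000e-01 2.000e-01] F [-0.4 -0.4 -1.3] gap 60.3
need [-0.01   0.005  0.049] rot [0.001 0.001 0.005]
```

Call:
move_arm(
  targets=[
    {"linear": [-0.004,0.003,0.015],"rotation": [0,0,0],"fingers": 0.41},
    {"linear": [0,0,0.02],"rotation": [0,0,0],"fingers": 0.41},
    {"linear": [0,0,0],"rotation": [0,0,0],"fingers": 0.41},
  ],
)

```text
t: 7.0
ee_pos: [0.538, 0.2833, 0.1303]
orientation: [179.9, 0.1, 0.2]
force: [-0.8, -0.1, -1.9]
finger_gap: 0.709
```

```bash
python3 - <<'E'
from h import *
need([.538,.283,.128],[180,0,0])
s=cam("side")
a,o=tile(s["color"],(300,330),100,100,6)
cv2.imwrite("pics/ins.png",a);print(o)
E
```

```text
t 7.0 at [538.  283.3 130.3] [1.799e+02 1.000e-01 2.000e-01] F [-0.8 -0.1 -1.9] gap 60.2
need [-0.     0.002  0.012] rot [0.002 0.001 0.005]
(250, 280)
```

View pics/ins.png

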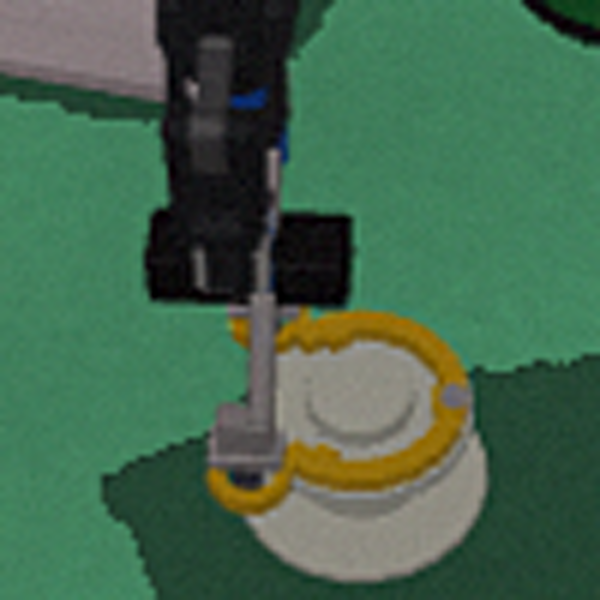

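The near foot is inside its eye at about (245,475) in the crop and the shoulders are just above the ring, with no contact force. Going down to touch.

Call:
move_arm(
  targets=[
    {"linear": [0,0,0.01],"rotation": [0,0,0],"fingers": 0.41},
    {"linear": [0,0,0.01],"rotation": [0,0,0],"fingers": 0.41},
    {"linear": [0,0,0],"rotation": [0,0,0],"fingers": 0.41},
  ],
)

```text
t: 7.42
ee_pos: [0.5382, 0.2834, 0.1263]
orientation: [179.9, 0.0, 0.2]
force: [0.4, -0.6, -1.3]
finger_gap: 0.708
```

Call:
move_arm(
  targets=[
    {"linear": [0,0,0.008],"rotation": [0,0,0],"fingers": 0.41},
    {"linear": [0,0,0],"rotation": [0,0,0],"fingers": 0.41},
  ],
)

```text
t: 7.68
ee_pos: [0.5383, 0.2834, 0.1249]
orientation: [180.0, 0.0, 0.2]
force: [-0.3, -0.7, 0.3]
finger_gap: 0.707
```

Call:
move_arm(
  targets=[
    {"linear": [0,0,0.008],"rotation": [0,0,0],"fingers": 0.41},
    {"linear": [0,0,0],"rotation": [0,0,0],"fingers": 0.41},
  ],
)

```text
t: 7.92
ee_pos: [0.5393, 0.2835, 0.1245]
orientation: [-180.0, -0.2, 0.2]
force: [-0.1, 0.4, -0.8]
finger_gap: 0.708
```

The shoulders touched at TCP z of about 0.125, against 0.1255 predicted. I'll back off slightly while squeezing to 0.02, so the pads' forward swing is compensated.

Call:
move_arm(
  targets=[
    {"linear": [-0.003,0,-0.008],"rotation": [0,0,0],"fingers": 0.41},
    {"linear": [0,0,-0.004],"rotation": [0,0,0],"fingers": 0.3},
    {"linear": [0,0,-0.004],"rotation": [0,0,0],"fingers": 0.2},
    {"linear": [0,0,-0.003],"rotation": [0,0,0],"fingers": 0.12},
    {"linear": [0,0,0],"rotation": [0,0,0],"fingers": 0.12},
  ],
)

```text
t: 8.55
ee_pos: [0.5384, 0.2835, 0.1281]
orientation: [180.0, -0.1, 0.2]
force: [-0.6, -0.4, -1.8]
finger_gap: 0.561
```

```bash
python3 - <<'E'
from h import *
need([.538,.283,.16],[180,0,0])
E
```

```text
t 8.55 at [538.4 283.5 128.1] [ 1.8e+02 -1.0e-01  2.0e-01] F [-0.6 -0.4 -1.8] gap 47.7
need [-0.002  0.003 -0.16 ] rot [ 0.    -0.002  0.005]
```

Call:
move_arm(
  targets=[
    {"linear": [0,0,-0.02],"rotation": [0,0,0],"fingers": 0.1},
    {"linear": [0,0,-0.04],"rotation": [0,0,0],"fingers": 0.1},
    {"linear": [0,0,-0.06],"rotation": [0,0,0],"fingers": 0.05},
    {"linear": [0,0,-0.08],"rotation": [0,0,0],"fingers": 0},
    {"linear": [0,0,-0.08],"rotation": [0,0,0],"fingers": -0.1},
    {"linear": [0,0,0],"rotation": [0,0,0],"fingers": -0.2},
    {"linear": [0,0,0],"rotation": [0,0,0],"fingers": -0.2},
  ],
)

```text
t: 9.43
ee_pos: [0.5385, 0.2836, 0.1887]
orientation: [-180.0, -0.2, 0.2]
force: [-0.3, -0.7, -2.7]
finger_gap: 0.405
```

```bash
python3 - <<'E'
from h import *
need([.538,.283,.20],[180,0,0])
s=cam("side")
a,o=tile(s["color"],(305,310),110,120,5)
cv2.imwrite("pics/lift2.png",a);print(o)
E
```

```text
t 9.43 at [538.5 283.6 188.7] [-180.    -0.2    0.2] F [-0.3 -0.7 -2.7] gap 34.5
need [-0.002  0.003 -0.056] rot [-0.001 -0.004  0.005]
(250, 250)
```

View pics/lift2.png

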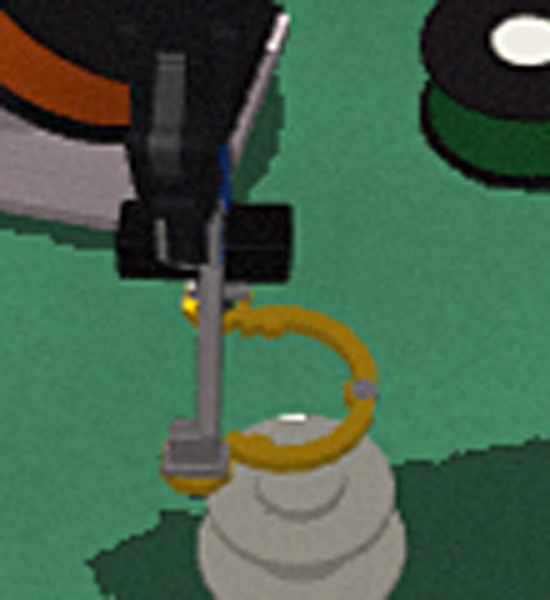

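The ring is hooked on both tips and hangs level off the dock, with the hinge at crop (363,389). I'll raise it and spread it fully against the pliers' stop.

Call:
move_arm(
  targets=[
    {"linear": [0,0,-0.1],"rotation": [0,0,0],"fingers": -0.3},
    {"linear": [0,0,-0.2],"rotation": [0,0,0],"fingers": -0.4},
    {"linear": [0,0,-0.2],"rotation": [0,0,0],"fingers": -0.5},
    {"linear": [0,0,-0.1],"rotation": [0,0,0],"fingers": -0.6},
    {"linear": [0,0,0],"rotation": [0,0,0],"fingers": -0.6},
    {"linear": [0,0,0],"rotation": [0,0,0],"fingers": -0.6},
  ],
  squeeze=80,
)

```text
t: 10.22
ee_pos: [0.5372, 0.2831, 0.3079]
orientation: [179.8, 0.1, 0.2]
force: [0.3, -0.2, -2.1]
finger_gap: 0.215
```

```bash
cat >> h.py <<'E'
O=np.array([.5976,.0377,.126])
az=np.radians(180-8.7); A=np.array([np.sin(.5498)*np.cos(az),np.sin(.5498)*np.sin(az),np.cos(.5498)])
Y=np.cross(A,[0,0,1]);Y/=np.linalg.norm(Y);U=np.cross(Y,A)
if U[2]<0:U=-U
E_SP=Ro.from_matrix(np.c_[U,np.cross(-A,U),-A]).as_euler('xyz',degrees=True)
def sp(h,u,v=0): return O+A*h+U*u+np.cross(-A,U)*v
def where():
    p=bot.sense()["ee_pos"]-O; print("spindle coords h,u,v",np.round([p@A*1e3,p@U*1e3,p@np.cross(-A,U)*1e3],1))
E
python3 - <<'E'
from h import *
print(E_SP,sp(.150,.018)); need(sp(.150,.018),E_SP)
s=cam("side"); 
x0,y0,x1,y1=250,200,380,360
print("yel",blobs(s["color"],(18,100,50),(35,255,255),(x0,y0,x1,y1),20))
hsv=cv2.cvtColor(s["color"],cv2.COLOR_BGR2HSV)
p=bot.sense()["ee_pos"]; R=rot(bot.sense()["orientation"])
# expected hinge pixel if ring top is 85..88 mm beyond TCP
for d in(.083,.086,.089): print(d,np.round(proj(s,p+R.apply([-.054,0,d])),1), np.round(proj(s,p+R.apply([0,-.05,d])),1))
q=proj(s,p+R.apply([-.054,0,.086])).astype(int); print(q); w=s["color"][q[1]-9:q[1]+10,q[0]-10:q[0]+11]
print("\n".join(" ".join("%3d/%3d"%(k[2],k[0]) for k in r) for r in w[::2]))
E
```

```text
[180.         -31.50121958  -8.7       ] [0.53529505 0.047234   0.26329966]
t 10.22 at [537.2 283.1 307.9] [1.798e+02 1.000e-01 2.000e-01] F [ 0.3 -0.2 -2.1] gap 18.3
need [-0.013  1.178  0.226] rot [-0.051  0.701  0.194]
yel [([284.9, 263.5], 21, [283, 260, 4, 8]), ([307.4, 269.9], 208, [292, 261, 31, 21]), ([308.4, 294.5], 210, [292, 282, 30, 20]), ([285.9, 305.2], 45, [279, 303, 15, 5])]
0.083 [318.6 280.8] [285.  300.5]
0.086 [318.6 282. ] [285.1 301.8]
0.089 [318.7 283.2] [285.2 303. ]
[318 282]
 62/ 98  64/100  58/102  65/103  81/ 75 110/ 34 115/  9 126/ 14 153/ 11 154/ 20 152/ 17 155/  5 144/ 44  61/104  63/ 98  62/ 91  70/100  68/ 96  64/ 93  69/ 96  66/ 95
 66/ 98  66/ 99  64/ 95  67/ 97  68/100  61/105  60/ 92  90/ 44 119/ 10 136/  9 155/ 19 146/ 10 154/  0 143/ 42  53/ 97  62/ 96  60/ 90  61/ 92  64/ 91  61/ 92  67/ 98
 70/ 99  65/ 93  67/ 94  68/ 96  65/ 98  64/ 95  66/ 98  62/104  75/ 94 122/  6 150/ 16 152/ 18 148/  9 146/ 25  99/ 66  55/ 99  64/ 95  71/101  66/ 93  63/ 91  65/ 94
 64/ 92  65/ 92  65/ 96  64/ 92  68/ 99  66/ 96  66/ 96  66/100  58/102  80/ 93 139/  0 15
[... 385 characters left out ...]
/ 92  69/ 98  67/ 95  67/ 97
 65/ 94  63/ 90  65/ 89  60/ 91  64/ 93  62/ 95  64/ 87  93/ 34 119/  0 129/  7 154/  9 139/ 21 147/ 14 148/ 11  95/ 60  53/ 94  63/ 92  64/ 92  64/ 92  68/ 98  68/ 96
 62/ 92  59/ 88  64/ 92  67/ 94  60/ 90  66/ 96  61/ 97  66/ 91  94/ 53 125/ 23 150/ 13 150/ 14 152/ 14 144/ 20  89/ 61  54/ 94  63/ 90  60/ 89  65/ 92  63/ 91  66/ 95
 65/ 92  74/ 99  65/ 92  63/ 92  63/ 91  62/ 92  58/ 95  55/ 87 107/ 59 156/  4 148/  9 150/ 15 152/ 13 124/ 31  60/ 79  62/ 97  64/ 96  67/ 94  62/ 93  68/ 92  57/ 87
 62/ 88  63/ 92  66/ 95  60/ 94  53/ 91  57/ 98  88/ 83 143/ 19 153/  5 149/ 10 152/ 17 151/ 12 128/ 11  77/ 53  61/103  64/ 94  66/ 92  65/ 92  61/ 89  61/ 91  63/ 95
```

The stop is reached (gap 18-20 mm). The hinge at (319.5,282) agrees with the ring top being about 86 mm beyond the TCP. Moving over to the spindle side at this height, then tilting.

Call:
move_arm(
  targets=[
    {"linear": [0,0.15,0],"rotation": [0,0,0],"fingers": -0.6},
    {"linear": [0,0.22,0],"rotation": [0,0,0],"fingers": -0.6},
    {"linear": [0,0.22,0],"rotation": [0,0,0],"fingers": -0.6},
    {"linear": [0,0.22,0],"rotation": [0,0,0],"fingers": -0.6},
    {"linear": [0,0.22,0],"rotation": [0,0,0],"fingers": -0.6},
    {"linear": [0,0.15,0],"rotation": [0,0,0],"fingers": -0.6},
    {"linear": [0,0,0],"rotation": [-0.01,0.14,0.04],"fingers": -0.6},
    {"linear": [0,0,0],"rotation": [-0.01,0.14,0.04],"fingers": -0.6},
    {"linear": [0,0,0],"rotation": [-0.01,0.14,0.04],"fingers": -0.6},
    {"linear": [0,0,0],"rotation": [-0.01,0.14,0.04],"fingers": -0.6},
    {"linear": [0,0,0],"rotation": [-0.01,0.14,0.04],"fingers": -0.6},
    {"linear": [0,0,0],"rotation": [0,0,0],"fingers": -0.6},
  ],
)

```text
t: 11.78
ee_pos: [0.5335, 0.0386, 0.2976]
orientation: [179.9, -31.5, -9.1]
force: [1.2, -0.1, -2.4]
finger_gap: 0.216
```

```bash
python3 - <<'E'
from h import *
need(sp(.150,.018),E_SP); where()
E
```

```text
t 11.78 at [533.5  38.6 297.6] [179.9 -31.5  -9.1] F [ 1.2 -0.1 -2.4] gap 18.4
need [-0.088 -0.045  0.147] rot [ 0.008  0.001 -0.008]
spindle coords h,u,v [179.5  35.5   8.9]
```

Call:
move_arm(
  targets=[
    {"linear": [-0.05,-0.025,0.04],"rotation": [0.008,0,-0.008],"fingers": -0.6},
    {"linear": [-0.036,-0.02,0.06],"rotation": [0,0,0],"fingers": -0.6},
    {"linear": [0,0,0.04],"rotation": [0,0,0],"fingers": -0.6},
    {"linear": [0,0,0],"rotation": [0,0,0],"fingers": -0.6},
  ],
)

```text
t: 12.28
ee_pos: [0.5358, 0.047, 0.2627]
orientation: [179.8, -30.9, -8.5]
force: [-0.8, -0.5, -2.0]
finger_gap: 0.215
```

```bash
python3 - <<'E'
from h import *
need(sp(.150,.018),E_SP); where()
s=cam("side");t=cam("top")
a,o=tile(s["color"],(285,225),100,120,5); b,p=tile(t["color"],(325,200),60,120,5); print(o,p)
cv2.imwrite("pics/over.png",np.hstack([a,b]))
E
```

```text
t 12.28 at [535.8  47.  262.7] [179.8 -30.9  -8.5] F [-0.8 -0.5 -2. ] gap 18.2
need [-0.001 -0.001 -0.004] rot [0.002 0.012 0.004]
spindle coords h,u,v [149.2  18.2   0.2]
(235, 165) (295, 140)
```

View pics/over.png

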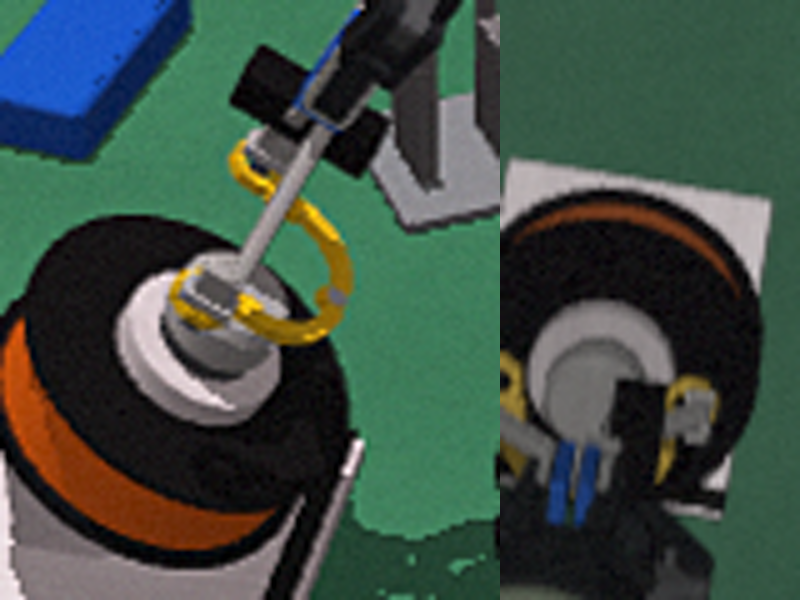

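The ring is spread above the spindle end. In the side tile (offset 235,165, x5) the hinge is at (337,296) and the far eye at (253,160); in the top tile the right eye is at about (693,398). I'll check these against the predicted pixels.

```bash
python3 - <<'E'
from h import *
s=cam("side");t=cam("top");p=bot.sense()["ee_pos"];R=rot(bot.sense()["orientation"])
q=lambda v:p+R.apply(v)
print("hinge side pred",np.round(proj(s,q([-.054,0,.086])),1),"meas",337/5+235-.4,296/5+165-.4)
print("far eye side pred",np.round(proj(s,q([0,.0467,.086])),1),"meas",253/5+235-.4,160/5+165-.4)
print("eye top pred",np.round(proj(t,q([0,.0467,.086])),1),np.round(proj(t,q([0,-.0467,.086])),1),"meas R",333.2,219.2)
print("top yellow",blobs(t["color"],(18,100,50),(35,255,255),(270,180,360,250),5))
print("end px pred side",np.round(proj(s,O+.035*A),1),"top",np.round(proj(t,O+.035*A),1))
# land silhouette R26 z29 extremes & seat extremes predicted
th=np.linspace(0,2*np.pi,181)[:,None]
for n,d in(("side",s),("top",t)):
  for nm,r,h in(("seat",.037,0),("land",.026,.029)):
    k=proj(d,O+h*A+r*(np.cos(th)*U+np.sin(th)*Y)); print(n,nm,"x",np.round([k[:,0].min(),k[:,0].max()],1),"y",np.round([k[:,1].min(),k[:,1].max()],1))
E
```

```text
hinge side pred [302.2 223.9] meas 302.0 223.79999999999998
far eye side pred [286.3 198.2] meas 285.20000000000005 196.6
eye top pred [332.5 221. ] [293.7 215.9] meas R 333.2 219.2
top yellow [([296.2, 215.9], 67, [290, 210, 10, 14]), ([331.1, 217.4], 32, [328, 215, 9, 8]), ([337.5, 221.5], 6, [337, 219, 2, 6]), ([297.2, 231.2], 20, [295, 228, 5, 8]), ([327.5, 231.4], 22, [326, 228, 4, 9])]
end px pred side [281.4 223.4] top [313.4 220.2]
side seat x [258.9 289. ] y [219.5 246.7]
side land x [269.4 290.8] y [215.5 234.8]
top seat x [299.9 329.2] y [200.8 227.9]
top land x [303.1 324.1] y [209.4 228.8]
```

The predicted and measured pixels agree within 1-2 px. They suggest the ring sits a little uphill and to -y relative to the spindle, so I'll take a compromise correction (u = 16.5, v = -1) and descend with force checks.

Call:
move_arm(
  targets=[
    {"linear": [-0.009,-0.006,0.03],"rotation": [0,0.012,0],"fingers": -0.6},
    {"linear": [0,0,0.04],"rotation": [0,0,0],"fingers": -0.6},
    {"linear": [0,0,0.025],"rotation": [0,0,0],"fingers": -0.6},
    {"linear": [0,0,0.01],"rotation": [0,0,0],"fingers": -0.6},
    {"linear": [0,0,0],"rotation": [0,0,0],"fingers": -0.6},
  ],
)

```text
t: 13.1
ee_pos: [0.5494, 0.0488, 0.2506]
orientation: [179.7, -31.0, -8.5]
force: [0.1, -1.0, -2.9]
finger_gap: 0.216
```

```bash
python3 - <<'E'
from h import *
need(sp(.127,.0165,-.001),E_SP); where()
E
```

```text
t 13.1 at [549.4  48.8 250.6] [179.7 -31.   -8.5] F [ 0.1 -1.  -2.9] gap 18.3
need [-0.033  0.013  0.026] rot [0.004 0.01  0.004]
spindle coords h,u,v [132.1  23.1  -3.7]
```

Call:
move_arm(
  targets=[
    {"linear": [-0.033,0.013,0],"rotation": [0,0.01,0.004],"fingers": -0.6},
    {"linear": [0,0,0],"rotation": [0,0,0],"fingers": -0.6},
  ],
)

```text
t: 13.35
ee_pos: [0.5456, 0.048, 0.2525]
orientation: [179.7, -31.1, -8.7]
force: [0.1, -0.6, -2.0]
finger_gap: 0.22
```

```bash
python3 - <<'E'
from h import *
need(sp(.127,.0165,-.001),E_SP); where()
E
```

```text
t 13.35 at [545.6  48.  252.5] [179.7 -31.1  -8.7] F [ 0.1 -0.6 -2. ] gap 18.7
need [-0.022  0.006  0.043] rot [ 0.008  0.01  -0.001]
spindle coords h,u,v [135.6  21.   -2.3]
```

```bash
python3 - <<'E'
from h import *
s=bot.sense(); print(np.round(s["q"],1),np.round(s["qvel"],2),s["force"],s["moment"])
E
```

```text
[-2.890e+01  3.060e+01  2.220e+01  1.220e+02 -2.200e+00  1.000e-01
 -1.091e+02] [ 0.17  0.12 -0.16 -0.24  0.82 -0.11 -0.83] [ 0.1364283  -0.55562588 -2.03499349] [ 0.18187328  0.86319992 -0.00871089]
```

Call:
move_arm(
  targets=[
    {"linear": [-0.022,0.006,0],"rotation": [0.005,0.01,0],"fingers": -0.6},
    {"linear": [0,0,0],"rotation": [0,0,0],"fingers": -0.6},
    {"linear": [0,0,0],"rotation": [0,0,0],"fingers": -0.6},
  ],
)

```text
t: 13.72
ee_pos: [0.5437, 0.0485, 0.2549]
orientation: [179.8, -31.2, -8.7]
force: [-1.1, -0.1, -2.4]
finger_gap: 0.22
```

```bash
python3 - <<'E'
from h import *
need(sp(.127,.0165,-.001),E_SP); where()
E
```

```text
t 13.72 at [543.7  48.5 254.9] [179.8 -31.2  -8.7] F [-1.1 -0.1 -2.4] gap 18.7
need [-0.02   0.007  0.058] rot [ 0.005  0.008 -0.001]
spindle coords h,u,v [138.6  20.5  -2.5]
```

Joint 6 is at 0.1°, its lower limit, which is why the arm cannot follow. I'll fit a simple kinematic model to find an arm posture, or a turn about the axis, that keeps joint 6 within range.

```bash
cat > kin.py <<'E'
from h import *
from scipy.optimize import least_squares
LO=np.array([-155.06,-18.47,-90,0,-83.41,0,-161.91]);HI=np.array([155.06,123.98,86.84,140.48,263.41,116,161.91])
def fk(q,L,sg):
    H,L1,L2,Lt,a1,a2,b=L; R=Ro.identity(); p=np.array([0,0,H])
    ax='zyzyzyz'; off=[0,[a1,0,L1],0,[a2,0,L2],0,0,0]
    for i in range(7):
        R=R*Ro.from_euler(ax[i],sg[i]*q[i],degrees=True)
        if i==2: p=p+R.apply([a1,0,L1])
        if i==4: p=p+R.apply([a2,0,L2])
    p=p+R.apply([b,0,Lt]); return p,R
E
python3 - <<'E'
from kin import *
import itertools
s=bot.sense()
D=[([70.37715,40.50878,-1.58195,85.08112,1.26033,54.48243,-4.32618],[.17028358,-.54896382,.23089258],[-179.945,.00175,17.2328]),(s["q"],s["ee_pos"],s["orientation"])]
best=[]
for sg in itertools.product((1,-1),repeat=4):
    for s4,s6 in((1,1),(-1,-1),(1,-1)):
        S=[sg[0],1,sg[1],s4,sg[2],s6,sg[3]]
        rots=[fk(d[0],[0]*7,S)[1].inv()*rot(d[2]) for d in D]
        e=(rots[0].inv()*rots[1]).magnitude()*57.3
        best.append((e,S,rots[0].as_euler('xyz',degrees=True)))
best.sort(key=lambda b:b[0])
for b in best[:4]: print(b)
S=best[0][1]
f=lambda L:np.concatenate([fk(d[0],L,S)[0]-d[1] for d in D]+[1e-3*(np.array(L)-[.35,.4,.4,.3,0,0,0])])
r=least_squares(f,[.35,.4,.4,.3,0,0,0]); print(np.round(r.x,4),np.round(f(r.x)[:6]*1e3,2))
E
```

```text
(3.1441236183693804e-05, [-1, 1, -1, 1, -1, 1, -1], array([ 2.23312117e-05, -2.14957868e-06,  9.00000220e+01]))
(8.075991165419037, [-1, 1, -1, 1, 1, 1, -1], array([-0.12863684, -2.0475693 , 88.53778079]))
(33.027504426537135, [1, 1, -1, 1, -1, 1, 1], array([ 9.86826893e-02,  3.16778609e-02, -1.20593307e+02]))
(37.33568828603301, [1, 1, -1, 1, 1, 1, 1], array([  -1.09746629,    1.69863083, -122.07591131]))
[-0.5605  1.238  -0.0124  0.9052 -0.7742 -0.3019 -0.1941] [ 0.08  0.03 -0.   -0.   -0.    0.  ]
```

```bash
python3 - <<'E'
from kin import *
s=bot.sense();S=[-1,1,-1,1,-1,1,-1]
D=[([70.37715,40.50878,-1.58195,85.08112,1.26033,54.48243,-4.32618],[.17028358,-.54896382,.23089258]),(s["q"],s["ee_pos"])]
for mask in([1,1,1,1,0,0,0],[1,1,1,1,0,0,1],[1,1,1,1,1,0,0]):
    m=np.array(mask,bool); x0=np.array([.35,.4,.4,.3,0,0,0.])
    def full(v): L=x0.copy();L[m]=v;return L
    r=least_squares(lambda v:np.concatenate([fk(d[0],full(v),S)[0]-d[1] for d in D]),x0[m]); print(np.round(full(r.x),4),np.round(r.fun*1e3,2))
E
```

```text
[0.4194 0.4649 0.3289 0.3426 0.     0.     0.    ] [29.32 16.06  8.09  3.94 10.38 -8.09]
[ 0.3642  0.5051  0.2741  0.3607  0.      0.     -0.0242] [28.87  9.84 -2.84 -0.91 -0.7   2.84]
[0.4401 0.3888 0.2976 0.2619 0.1008 0.     0.    ] [31.76 14.94  4.34  2.3   6.77 -4.34]
```

The orientation model is exact. The link offsets need more data, so I'll back off along the axis and collect a few joint and pose pairs.

Call:
move_arm(
  targets=[
    {"linear": [0,0,-0.2],"rotation": [0,0,0],"fingers": -0.6},
    {"linear": [0,0,0],"rotation": [0,0,0],"fingers": -0.6},
  ],
)

```text
t: 13.98
ee_pos: [0.5228, 0.0517, 0.2897]
orientation: [179.8, -31.1, -8.7]
force: [0.2, 0.7, -1.9]
finger_gap: 0.213
```

```bash
cat > log.py <<'E'
from h import *
import json
s=bot.sense(); open("data.txt","a").write(json.dumps([s["q"].tolist(),s["ee_pos"].tolist(),s["orientation"].tolist()])+"\n"); print(round(s["t"],2),np.round(s["q"],1))
E
python3 log.py
```

```text
13.97 [ -34.1   25.4   26.9  122.3   -3.     5.5 -108.2]
```

Call:
move_arm(
  targets=[
    {"linear": [0,0,0],"rotation": [0,-0.2,0],"fingers": -0.6},
    {"linear": [0,0,0],"rotation": [0.2,0,0],"fingers": -0.6},
    {"linear": [0,0,0],"rotation": [0,0,0],"fingers": -0.6},
  ],
)

```text
t: 14.35
ee_pos: [0.5231, 0.0515, 0.2842]
orientation: [-175.3, -22.0, -8.8]
force: [0.2, 0.2, -0.7]
finger_gap: 0.215
```

```bash
python3 log.py
```

```text
14.35 [ -17.5   24.8   10.6  114.5   -7.4   18.8 -100.2]
```

Call:
move_arm(
  targets=[
    {"linear": [0,0.2,0],"rotation": [0,0,0.2],"fingers": -0.6},
    {"linear": [0,0,0],"rotation": [-0.2,0,0],"fingers": -0.6},
    {"linear": [0,0,0],"rotation": [-0.2,0,0],"fingers": -0.6},
  ],
)

```text
t: 14.72
ee_pos: [0.5181, 0.0024, 0.2759]
orientation: [175.8, -20.4, -19.6]
force: [0.4, -0.3, -4.6]
finger_gap: 0.217
```

```bash
python3 log.py; python3 - <<'E'
from kin import *
import json
S=np.array([-1,1,-1,1,-1,1,-1])
D=[json.loads(l) for l in open("data.txt")]
D+=[([70.37715,40.50878,-1.58195,85.08112,1.26033,54.48243,-4.32618],[.17028358,-.54896382,.23089258],0),([-28.9,30.6,22.2,122.0,-2.2,.1,-109.1],[.5456,.048,.2525],0)]
def rows(q):
    R=Ro.identity();B=[np.eye(3)]
    for i,a in enumerate('zyzyzyz'):
        R=R*Ro.from_euler(a,S[i]*q[i],degrees=True); B.append(R.as_matrix())
    return np.hstack(B)
M=np.vstack([rows(d[0]) for d in D]); y=np.concatenate([d[1] for d in D])
# priors: small ridge -> prefer zero offsets
x=np.linalg.lstsq(np.vstack([M,1e-3*np.eye(24)]),np.r_[y,np.zeros(24)],rcond=None)[0]
print(np.round(x.reshape(8,3),3)); print(np.round((M@x-y)*1e3,1)); np.save("off.npy",x)
E
```

```text
14.72 [ -30.1   29.2   29.4  111.7   -3.2   25.6 -113.7]
[[ 0.02  -0.088  0.151]
 [ 0.027  0.024  0.151]
 [-0.014  0.024  0.174]
 [ 0.102  0.004  0.174]
 [-0.137  0.004  0.087]
 [ 0.062 -0.028  0.087]
 [-0.028 -0.028  0.119]
 [ 0.049 -0.022  0.119]]
[ 0. -0. -0.  0. -0.  0. -0. -0.  0.  0.  0. -0. -0.  0.  0.]
```

Call:
move_arm(
  targets=[
    {"linear": [0,0,-0.3],"rotation": [0.2,0,0],"fingers": -0.6},
    {"linear": [0,0,0],"rotation": [0.2,0.1,0],"fingers": -0.6},
    {"linear": [0,0,0],"rotation": [0.2,0.1,0],"fingers": -0.6},
  ],
)

```text
t: 15.1
ee_pos: [0.5017, 0.0282, 0.3207]
orientation: [-164.8, -23.8, -18.8]
force: [1.5, 0.1, -3.4]
finger_gap: 0.216
```

```bash
python3 log.py
```

```text
15.1 [ -4.1  18.4   0.8 119.1 -21.   16.1 -90.2]
```

Call:
move_arm(
  targets=[
    {"linear": [0.1,0,-0.2],"rotation": [0,0.2,0.2],"fingers": -0.6},
    {"linear": [0.2,0,0],"rotation": [0,0.2,0.2],"fingers": -0.6},
  ],
)

```text
t: 15.35
ee_pos: [0.5314, -0.0055, 0.3832]
orientation: [-154.1, -32.7, -41.7]
force: [0.9, 1.0, -2.5]
finger_gap: 0.215
```

```bash
python3 log.py
```

```text
15.35 [ -15.3   13.8   14.4  121.2  -22.     4.9 -105.3]
```

Call:
move_arm(
  targets=[
    {"linear": [0,0.2,0],"rotation": [-0.2,0,-0.2],"fingers": -0.6},
    {"linear": [0,0.2,0],"rotation": [-0.2,0,-0.2],"fingers": -0.6},
    {"linear": [-0.2,0,0],"rotation": [-0.2,-0.2,-0.2],"fingers": -0.6},
  ],
)

```text
t: 15.72
ee_pos: [0.4796, -0.0477, 0.3407]
orientation: [176.0, -30.8, -20.7]
force: [1.0, 1.6, -3.5]
finger_gap: 0.212
```

```bash
python3 log.py
```

```text
15.72 [ -43.1   21.    49.4  121.6   -6.3   16.3 -105.9]
```

Call:
move_arm(
  targets=[
    {"linear": [0.1,-0.2,0],"rotation": [-0.2,0,0.2],"fingers": -0.6},
    {"linear": [0,-0.2,0],"rotation": [0,0.2,0.2],"fingers": -0.6},
  ],
)

```text
t: 15.98
ee_pos: [0.5304, 0.0166, 0.3458]
orientation: [178.1, -39.8, -37.5]
force: [1.3, -1.5, -3.8]
finger_gap: 0.212
```

```bash
python3 log.py; cat >> kin.py <<'E'
import json
S=np.array([-1,1,-1,1,-1,1,-1])
def rows(q):
    R=Ro.identity();B=[np.eye(3)]
    for i,a in enumerate('zyzyzyz'):
        R=R*Ro.from_euler(a,S[i]*q[i],degrees=True); B.append(R.as_matrix())
    return np.hstack(B)
def FK(q,x): 
    M=rows(q); return M@x,Ro.from_matrix(M[:,-3:])*Ro.from_euler('z',90,degrees=True)
E
python3 - <<'E'
from kin import *
D=[json.loads(l) for l in open("data.txt")]
D+=[([70.37715483, 40.50877737, -1.58195395, 85.08112374,  1.26033104,54.48243124, -4.3261777],[.17028358,-.54896382,.23089258],0)]
print(len(D))
M=np.vstack([rows(d[0]) for d in D]); y=np.concatenate([d[1] for d in D])
e0=0
for hold in range(2):
    n=len(y)-3*hold
    x=np.linalg.lstsq(np.vstack([M[:n],1e-4*np.eye(24)]),np.r_[y[:n],np.zeros(24)],rcond=None)[0]; print(np.abs(M@x-y).max()*1e3, np.round((M@x-y)[-3:]*1e3,2))
x=np.linalg.lstsq(np.vstack([M,1e-4*np.eye(24)]),np.r_[y,np.zeros(24)],rcond=None)[0]
print(np.round(x.reshape(8,3),3)); np.save("off.npy",x)
E
```

```text
15.97 [ -60.8   36.7   65.8  114.   -11.7   20.2 -127. ]
8
3.214755639469047e-05 [-0.  0. -0.]
0.0008018079529215072 [-0.  0. -0.]
[[ 0.    -0.     0.156]
 [ 0.    -0.005  0.156]
 [-0.    -0.005  0.26 ]
 [ 0.    -0.011  0.26 ]
 [-0.    -0.011  0.145]
 [ 0.    -0.     0.145]
 [-0.    -0.     0.155]
 [ 0.    -0.     0.155]]
```

The link model now predicts held-out poses to under 0.001 mm. Next I'll look for postures with joint 6 in range along the whole descent.

```bash
cat >> kin.py <<'E'
x=np.load("off.npy") if __import__("os").path.exists("off.npy") else None
def ik(pos,eul,q0,j3=None):
    R0=rot(eul)
    def f(q):
        p,R=FK(q,x); e=[(p-pos)*1e3,(R0.inv()*R).as_rotvec(degrees=True)*3]
        if j3 is not None:e.append([(q[2]-j3)*10])
        return np.concatenate(e)
    r=least_squares(f,np.clip(q0,LO+.1,HI-.1),bounds=(LO,HI)); return r.x,np.abs(f(r.x)).max()
E
python3 - <<'E'
from kin import *
q0=bot.sense()["q"]
for roll in(0,):
  for h,u in((.150,.018),(.094,.018),(.094,.0325)):
    q=q0.copy()
    for j3 in(75,60,45,30,15,0,-20,-40,-60,-75):
        if j3==0: q=np.array([10,30,0,115,-10,15,-90.])
        qq,e=ik(sp(h,u),E_SP,q,j3); 
        if e<1: q=qq
        print(h,u,j3,round(e,1),np.round(qq,0))
E
```

```text
0.15 0.018 75 8.8 [-52.  47.  75. 120. -83.  41. -28.]
0.15 0.018 60 5.5 [-48.  39.  60. 121. -83.  26. -28.]
0.15 0.018 45 2.9 [-42.  34.  45. 122. -83.  14. -28.]
0.15 0.018 30 0.8 [-34.  30.  30. 123. -83.   4. -28.]
0.15 0.018 15 9.0 [-22.  28.  15. 123. -83.   0. -25.]
0.15 0.018 0 10.0 [ -14.   27.    0.  119.   53.   12. -162.]
0.15 0.018 -20 17.3 [   0.   27.  -20.  116.   55.   22. -162.]
0.15 0.018 -40 23.8 [  14.   30.  -40.  114.   58.   32. -162.]
0.15 0.018 -60 29.6 [  25.   36.  -60.  111.   62.   44. -162.]
0.15 0.018 -75 33.0 [  31.   42.  -75.  109.   66.   55. -162.]
0.094 0.018 75 19.1 [-48.  55.  75. 115. -83.  46. -32.]
0.094 0.018 60 14.9 [-44.  47.  60. 116. -83.  31. -30.]
0.094 0.018 45 11.6 [-39.  41.  45. 118. -83.  18. -29.]
0.094 0.018 30 9.1 [-31.  37.  30. 119. -83.   7. -28.]
0.094 0.018 15 9.2 [-21.  35.  15. 119. -83.   0. -26.]
0.094 0.018 0 16.5 [ -12.   34.    0.  116.   54.   10. -162.]
0.094 0.018 -20 24.3 [   2.   34.  -20.  113.   58.   21. -162.]
0.094 0.018 -40 30.7 [  14.   38.  -40.  110.   62.   33. -162.]
0.094 0.018 -60 35.4 [  24.   44.  -60.  108.   68.   46. -162.]
0.094 0.018 -75 37.2 [  30.   51.  -75.  106.   73.   58. -162.]
0.094 0.0325 75 16.4 [-47.  55.  75. 113. -83.  47. -32.]
0.094 0.0325 60 11.9 [-43.  47.  60. 115. -83.  32. -30.]
0.094 0.0325 45 8.5 [-38.  41.  45. 116. -83.  19. -29.]
0.094 0.0325 30 5.8 [-30.  37.  30. 117. -83.   8. -28.]
0.094 0.0325 15 5.9 [ -21.   35.   15.  118.   52.    1. -162.]
0.094 0.0325 0 13.0 [ -12.   34.    0.  115.   55.   10. -162.]
0.094 0.0325 -20 20.8 [   2.   34.  -20.  111.   58.   21. -162.]
0.094 0.0325 -40 27.3 [  14.   38.  -40.  108.   62.   33. -162.]
0.094 0.0325 -60 32.1 [  24.   44.  -60.  106.   68.   47. -162.]
0.094 0.0325 -75 34.1 [  29.   51.  -75.  105.   73.   59. -162.]
```

```bash
cat >> kin.py <<'E'
RS=rot(E_SP)
def pose(h,u,rho,v=0):
    R=RS*Ro.from_euler('z',rho,degrees=True); return O+A*h+R.apply([u,v,0]),R.as_euler('xyz',degrees=True)
def ik2(pos,eul,q0,w=.02,m=6):
    R0=rot(eul); lo=LO+m;hi=HI-m
    f=lambda q:np.concatenate([(FK(q,x)[0]-pos)*1e3,(R0.inv()*FK(q,x)[1]).as_rotvec(degrees=True)*5,w*(q-q0)/10])
    r=least_squares(f,np.clip(q0,lo+.1,hi-.1),bounds=(lo,hi),max_nfev=60); return r.x,np.abs(f(r.x)[:6]).max()
E
python3 - <<'E'
from kin import *
rng=np.random.default_rng(0)
qc=bot.sense()["q"]
for rho in range(0,360,20):
    res=[]
    p,e=pose(.094,.018,rho)
    for k in range(14):
        q0=np.clip([rng.uniform(-70,50),35,rng.uniform(-80,80),115,rng.uniform(-70,250),20,rng.uniform(-150,150)],LO+7,HI-7)
        q,er=ik2(p,e,q0)
        if er<1: res.append((np.abs(q-qc).max(),q))
    res.sort(key=lambda r:r[0])
    print(rho,len(res),[(np.round(r[1]).astype(int).tolist()) for r in res[:2]])
E
```

```text
0 6 [[-22, 35, 14, 122, 154, 7, 95], [-29, 37, 26, 123, 214, 8, 35]]
20 10 [[-24, 35, 18, 123, 181, 7, 49], [-24, 36, 19, 123, 183, 7, 47]]
40 11 [[-18, 34, 9, 124, 143, 9, 67], [-14, 34, 2, 124, 127, 12, 84]]
60 9 [[-19, 35, 12, 125, 157, 10, 33], [-16, 34, 6, 125, 141, 11, 50]]
80 9 [[-17, 35, 8, 126, 151, 12, 20], [-17, 35, 9, 126, 152, 11, 18]]
100 11 [[-11, 34, -2, 127, 132, 16, 19], [-10, 34, -4, 127, 129, 17, 22]]
120 12 [[-6, 35, -12, 128, 122, 22, 9], [-9, 35, -7, 128, 127, 20, 3]]
140 11 [[0, 36, -23, 128, 115, 28, -5], [8, 38, -37, 128, 108, 37, 3]]
160 10 [[5, 38, -34, 128, 109, 35, -20], [4, 37, -33, 128, 110, 35, -21]]
180 10 [[12, 41, -49, 128, 103, 46, -34], [9, 40, -44, 128, 105, 42, -36]]
200 12 [[7, 39, -40, 128, 105, 40, -57], [2, 37, -31, 128, 108, 34, -61]]
220 13 [[7, 39, -42, 127, 103, 41, -75], [7, 39, -42, 127, 103, 41, -75]]
240 13 [[1, 37, -31, 126, 105, 34, -98], [14, 44, -58, 125, 99, 53, -90]]
260 11 [[11, 41, -49, 124, 99, 46, -110], [-2, 36, -26, 125, 105, 30, -117]]
280 10 [[8, 39, -43, 123, 99, 41, -129], [6, 38, -39, 123, 100, 38, -130]]
300 12 [[3, 37, -34, 122, 99, 34, -150], [1, 36, -29, 122, 100, 31, -151]]
320 6 [[-27, 36, 21, 123, 183, 7, 104], [-33, 38, 31, 123, 228, 10, 59]]
340 5 [[-30, 37, 26, 122, 215, 8, 53], [-32, 38, 31, 122, 229, 10, 39]]
```

```bash
cat >> kin.py <<'E'
def jac(q):
    p0,R0=FK(q,x); J=np.zeros((6,7))
    for i in range(7):
        d=q.copy();d[i]+=.01; p,R=FK(d,x); J[:3,i]=(p-p0)/.01; J[3:,i]=(R*R0.inv()).as_rotvec()/.01
    return J
def dls(q,pos,R,n=1,lam=1e-4,W=None):
    q=np.array(q,float); p0,R0=FK(q,x); w=(R*R0.inv()).as_rotvec()
    for k in range(n):
        a=(k+1)/n; pt=p0+(pos-p0)*a; Rt=Ro.from_rotvec(w*a)*R0
        for _ in range(4):
            p,Rc=FK(q,x); e=np.r_[pt-p,(Rt*Rc.inv()).as_rotvec()]; J=jac(q)
            q=np.clip(q+J.T@np.linalg.solve(J@J.T+lam**2*np.eye(6),e),LO,HI)
    return q
E
python3 - <<'E'
from kin import *
D=[json.loads(l) for l in open("data.txt")]
for a,b in zip(D,D[1:]):
    for lam in(1e-5,2e-3):
        q=dls(a[0],np.array(b[1]),rot(b[2]),n=6,lam=lam); print(lam,"pred",np.round(q,1))
    print("      real",np.round(b[0],1))
E
```

```text
1e-05 pred [ -17.1   24.7    9.8  114.5   -6.2   18.7 -101.3]
0.002 pred [ -17.2   24.7   10.   114.5   -6.5   18.7 -101.1]
      real [ -17.5   24.8   10.6  114.5   -7.4   18.8 -100.2]
1e-05 pred [ -30.    29.2   29.2  111.7   -2.9   25.6 -114. ]
0.002 pred [ -30.    29.2   29.2  111.7   -2.9   25.6 -113.9]
      real [ -30.1   29.2   29.4  111.7   -3.2   25.6 -113.7]
1e-05 pred [ -2.8  18.4  -1.1 119.  -18.3  15.8 -92.9]
0.002 pred [ -3.3  18.3  -0.7 118.9 -18.4  16.  -93. ]
      real [ -4.1  18.4   0.8 119.1 -21.   16.1 -90.2]
1e-05 pred [ -15.7   13.8   14.9  121.2  -23.8    5.  -103.5]
0.002 pred [ -14.6   13.8   13.9  121.4  -24.5    4.7 -102.6]
      real [ -15.3   13.8   14.4  121.2  -22.     4.9 -105.3]
1e-05 pred [ -42.4   20.7   48.1  121.6   -3.6   16.3 -108.6]
0.002 pred [ -42.2   20.7   47.8  121.6   -3.4   16.3 -108.8]
      real [ -43.1   21.    49.4  121.6   -6.3   16.3 -105.9]
1e-05 pred [ -61.    37.    66.4  114.   -13.3   20.3 -125.4]
0.002 pred [ -61.    37.    66.5  114.   -13.5   20.3 -125.2]
      real [ -60.8   36.7   65.8  114.   -11.7   20.2 -127. ]
```

The arm's IK behaves as minimum-norm DLS: my simulation reproduces the logged joints to within 1-3°. So I can search for a pose path that leads into a well-conditioned posture (joint 5 around 100°, ring turned about the axis) and simulate it.

```bash
cat > plan.py <<'E'
from kin import *
rng=np.random.default_rng(1)
qc=bot.sense()["q"]; out=[]
def follow(q,p,e,n): 
    q=dls(q,p,rot(e),n=n,lam=1e-3); P,R=FK(q,x); return q,np.abs(P-p).max()*1e3+np.degrees((rot(e).inv()*R).magnitude())
mar=lambda q:np.min(np.r_[q-LO,HI-q])
def tail(q,rho):
    m=[];er=0
    for h,u,n in((.16,.018,3),(.094,.018,3),(.094,.0325,2),(.17,.0325,3)):
        q,e=follow(q,*pose(h,u,rho),n); m.append(mar(q)); er=max(er,e)
        if e>1: break
    return min(m),er,q
if __name__=="__main__":
  for rho in range(100,320,20):
    for k in range(4):
        q0=np.clip([rng.uniform(-30,20),35,rng.uniform(-60,10),120,rng.uniform(90,150),30,rng.uniform(-130,30)],LO+9,HI-9)
        qs,er=ik2(*pose(.16,.018,rho),q0,m=8)
        if er>1: continue
        q=qc.copy();zt=1;rot_t=0
        for a in np.linspace(0,1,13)[1:]:
            p,R=FK(qc+(qs-qc)*a,x); rot_t+=np.degrees((FK(q,x)[1].inv()*R).magnitude()); q=dls(q,p,R,n=1,lam=1e-3); zt=min(zt,(p+R.apply([0,0,.1]))[2])
        m,e,qe=tail(q,rho); out.append((m if e<1 else -e,rho,round(rot_t),round(zt,3),np.round(qs).astype(int).tolist(),np.round(q).astype(int).tolist()))
  out.sort(key=lambda o:-o[0])
  for o in out[:10]: print(o)
E
time python3 plan.py
```

```text
(np.float64(9.302161064004423), 120, 271, np.float64(0.125), [7, 28, -36, 128, 94, 31, 34], [-14, 25, -3, 129, 104, 14, 25])
(np.float64(8.489877950837032), 120, 266, np.float64(0.172), [-16, 26, 2, 129, 109, 12, 20], [-22, 26, 10, 129, 120, 8, 10])
(np.float64(8.008065885242928), 140, 250, np.float64(0.14), [0, 27, -24, 129, 97, 25, 10], [-19, 26, 4, 129, 109, 11, -1])
(np.float64(7.968784850530795), 140, 248, np.float64(0.158), [-9, 26, -11, 130, 102, 19, 6], [-20, 26, 7, 129, 113, 10, -4])
(np.float64(7.947885138801979), 140, 247, np.float64(0.17), [-22, 26, 10, 130, 124, 9, -15], [-22, 26, 9, 129, 115, 9, -6])
(np.float64(7.940746790137382), 140, 247, np.float64(0.17), [-24, 26, 12, 130, 129, 8, -21], [-22, 26, 9, 129, 116, 9, -7])
(np.float64(7.537251947779685), 120, 266, np.float64(0.172), [-22, 26, 11, 129, 122, 8, 7], [-23, 26, 12, 129, 125, 7, 4])
(np.float64(7.537087318500087), 120, 266, np.float64(0.172), [-22, 26, 11, 129, 122, 8, 7], [-23, 26, 12, 129, 125, 7, 4])
(np.float64(7.527562058804676), 160, 233, np.float64(0.12), [7, 29, -38, 129, 95, 33, -8], [-22, 25, 7, 129, 105, 10, -17])
(np.float64(5.87456031198215), 100, 286, np.float64(0.176), [-20, 26, 9, 128, 114, 8, 36], [-23, 26, 14, 128, 125, 6, 25])
real	0m43.132s
user	0m41.748s
sys	0m0.166s
```

```bash
cat > plan2.py <<'E'
from plan import *
rng=np.random.default_rng(2); out=[]
p0,R0=FK(qc,x)
import time; t0=time.time()
while time.time()-t0<200:
    rho=rng.choice(np.arange(60,330,20)); tau=rng.uniform(0,40); phi=rng.uniform(0,360); yaw=rng.uniform(-180,180)
    Rw=Ro.from_euler('zyz',[phi,180-tau,0],degrees=True)*Ro.from_euler('z',yaw,degrees=True)
    pw=np.array([rng.uniform(.42,.56),rng.uniform(-.1,.12),rng.uniform(.33,.40)])
    a1=np.degrees((R0.inv()*Rw).magnitude()); pg,eg=pose(.19,.018,rho); a2=np.degrees((Rw.inv()*rot(eg)).magnitude())
    if a1>170 or a2>170: continue
    q=dls(qc,pw,Rw,n=int(a1/12)+2,lam=1e-3); e1=np.degrees((FK(q,x)[1].inv()*Rw).magnitude())
    if e1>1 or mar(q)<5: continue
    q1=q; q,e=follow(q,pg,eg,int(a2/12)+2)
    if e>1: continue
    m,e,qe=tail(q,rho)
    if e<1: out.append((round(m,1),int(rho),round(a1+a2),np.round(pw,3).tolist(),np.round(Rw.as_euler('xyz',degrees=True),1).tolist(),np.round(q1).astype(int).tolist(),np.round(q).astype(int).tolist(),np.round(qe).astype(int).tolist()))
out.sort(key=lambda o:-(o[0]-o[2]/100))
for o in out[:8]: print(o)
print(len(out))
E
time python3 plan2.py
```

```text
(np.float64(15.9), 60, 325, [0.549, -0.044, 0.341], [159.5, 18.4, 130.1], [30, 25, -44, 108, 41, 32, 5], [23, 30, -63, 124, 82, 46, 107], [24, 33, -61, 124, 85, 45, 107])
(np.float64(15.6), 60, 327, [0.497, 0.074, 0.358], [166.9, 12.2, 132.3], [2, 19, -25, 104, 21, 43, 10], [12, 25, -42, 125, 80, 32, 109], [13, 27, -39, 124, 84, 31, 108])
(np.float64(15.6), 60, 329, [0.517, 0.013, 0.387], [171.6, 5.7, 124.1], [8, 22, -22, 89, 12, 60, 18], [12, 25, -41, 125, 80, 32, 109], [13, 27, -39, 124, 84, 31, 108])
(np.float64(14.0), 80, 311, [0.449, -0.029, 0.378], [176.2, 2.2, 119.5], [12, 19, -19, 96, 7, 62, 21], [8, 23, -34, 126, 81, 28, 88], [8, 26, -31, 127, 88, 26, 83])
(np.float64(12.0), 100, 289, [0.523, -0.087, 0.35], [169.8, 4.3, 112.5], [25, 26, -30, 93, 16, 54, 13], [12, 25, -42, 127, 84, 33, 64], [13, 27, -41, 128, 91, 32, 59])
(np.float64(11.8), 100, 290, [0.546, 0.012, 0.33], [171.5, 2.3, 105.3], [7, 29, -21, 90, 14, 55, -3], [7, 23, -34, 127, 83, 28, 65], [9, 26, -33, 129, 92, 27, 58])
(np.float64(9.7), 200, 189, [0.425, -0.081, 0.337], [164.0, 13.0, 128.0], [50, 18, -58, 119, 30, 33, 14], [3, 24, -34, 128, 85, 31, -41], [1, 27, -35, 131, 94, 33, -52])
(np.float64(9.5), 200, 186, [0.533, -0.074, 0.368], [160.6, 19.7, 133.8], [40, 23, -52, 106, 36, 36, 17], [-1, 23, -28, 128, 85, 27, -41], [-2, 27, -29, 131, 96, 30, -53])
18
real	3m21.443s
user	3m19.764s
sys	0m0.190s
```

Found a robust route: ring turned 100° about the axis, via one waypoint. I'll simulate the exact variant I'd command (rotate in place, then translate) and get its numbers.

```bash
cat > sim.py <<'E'
from plan import *
def run(wps,rho,verbose=1):
    q=bot.sense()["q"].copy(); 
    for p,e in wps:
        P,R=FK(q,x); w=(R.inv()*rot(e)).as_rotvec(degrees=True); n=int(np.linalg.norm(w)/10)+2
        q,er=follow(q,P,e,n); print("rot",np.round(w/45,3),"steps",n,"err",round(er,2),np.round(q).astype(int),"mar",round(mar(q),1))
        P,R=FK(q,x); print("  lin",np.round(R.inv().apply(p-P)/.2,3)); q,er=follow(q,p,e,6); print("  err",round(er,2),np.round(q).astype(int),"mar",round(mar(q),1))
    if rho is not None: print("tail",tail(q,rho))
    return q
E
python3 - <<'E'
from sim import *
W1=(np.array([.523,-.087,.35]),[169.8,4.3,112.5])
run([W1,pose(.19,.018,100)],100)
print(); W1=(np.array([.53,.0,.35]),[169.8,4.3,112.5])
run([W1,pose(.19,.018,100)],100)
E
```

```text
rot [ 9.520e-01  1.000e-03 -3.189e+00] steps 16 err 0.0 [  8  25 -22  94  15  53   3] mar 43.8
  lin [-0.465 -0.231 -0.027]
  err 0.0 [ 21  25 -24  93  12  53  17] mar 43.8
rot [ 0.155 -0.571 -3.044] steps 15 err 0.05 [ 39  22 -50 115  55  29 112] mar 25.8
  lin [-0.511  0.463  0.148]
  err 0.15 [ 11  24 -40 127  83  31  65] mar 13.5
tail (np.float64(11.933777140956977), np.float64(0.1790348238006141), array([ 11.79855798,  26.63906177, -38.17031959, 128.54622286,
        91.55471198,  30.16301618,  58.65941955]))

rot [ 9.520e-01  1.000e-03 -3.189e+00] steps 16 err 0.0 [  8  25 -22  94  15  53   3] mar 43.8
  lin [-0.077 -0.03  -0.021]
  err 0.0 [ 10  25 -23  93  14  53   5] mar 43.6
rot [ 0.155 -0.571 -3.044] steps 15 err 0.03 [ 22  21 -46 114  59  34  98] mar 26.1
  lin [-0.087  0.361  0.165]
  err 0.16 [ 10  24 -39 127  83  31  65] mar 13.4
tail (np.float64(11.911308611023486), np.float64(0.1964422236028969), array([ 11.11348349,  26.44209695, -37.02889112, 128.56869139,
        91.72614464,  29.52544413,  58.51484079]))
```

Call:
move_arm(
  targets=[
    {"linear": [0,0,0],"rotation": [0.064,0,-0.213],"fingers": -0.6},
    {"linear": [0,0,0],"rotation": [0.064,0,-0.213],"fingers": -0.6},
    {"linear": [0,0,0],"rotation": [0.064,0,-0.213],"fingers": -0.6},
    {"linear": [0,0,0],"rotation": [0.064,0,-0.213],"fingers": -0.6},
    {"linear": [0,0,0],"rotation": [0.064,0,-0.213],"fingers": -0.6},
    {"linear": [0,0,0],"rotation": [0.064,0,-0.213],"fingers": -0.6},
    {"linear": [0,0,0],"rotation": [0.064,0,-0.213],"fingers": -0.6},
    {"linear": [0,0,0],"rotation": [0.064,0,-0.213],"fingers": -0.6},
    {"linear": [0,0,0],"rotation": [0.064,0,-0.213],"fingers": -0.6},
    {"linear": [0,0,0],"rotation": [0.064,0,-0.213],"fingers": -0.6},
    {"linear": [0,0,0],"rotation": [0.064,0,-0.213],"fingers": -0.6},
    {"linear": [0,0,0],"rotation": [0.064,0,-0.213],"fingers": -0.6},
  ],
)

```text
t: 17.48
ee_pos: [0.5315, 0.0368, 0.342]
orientation: [161.4, -0.4, 89.8]
force: [-0.9, 0.4, -3.1]
finger_gap: 0.213
```

```bash
python3 - <<'E'
from sim import *
print(np.round(bot.sense()["q"]),bot.sense()["t"],bot.sense()["ee_pos"])
run([(np.array([.53,.0,.35]),[169.8,4.3,112.5]),pose(.19,.018,100)],100)
E
```

```text
[ -0.  22. -14. 102.  14.  39. -21.] 17.475 [0.53148468 0.03676984 0.34204274]
rot [ 0.167  0.026 -0.515] steps 4 err 0.0 [  5  26 -21  94  15  52   1] mar 44.1
  lin [-0.17  -0.071 -0.04 ]
  err 0.0 [ 10  25 -22  93  14  53   6] mar 43.5
rot [ 0.155 -0.571 -3.044] steps 15 err 0.03 [ 22  21 -45 114  58  34  99] mar 26.1
  lin [-0.087  0.361  0.165]
  err 0.17 [ 10  24 -38 127  83  30  65] mar 13.4
tail (np.float64(11.895024891734323), np.float64(0.20976137125768915), array([ 10.62418029,  26.30733986, -36.2190337 , 128.58497511,
        91.85170574,  29.07753733,  58.40821546]))
```

Call:
move_arm(
  targets=[
    {"linear": [0,0,0],"rotation": [0.056,0.009,-0.172],"fingers": -0.6},
    {"linear": [0,0,0],"rotation": [0.056,0.009,-0.172],"fingers": -0.6},
    {"linear": [0,0,0],"rotation": [0.056,0.009,-0.172],"fingers": -0.6},
    {"linear": [-0.17,-0.07,-0.04],"rotation": [0,0,0],"fingers": -0.6},
    {"linear": [0,0,0],"rotation": [0.01,-0.04,-0.21],"fingers": -0.6},
    {"linear": [0,0,0],"rotation": [0.01,-0.04,-0.21],"fingers": -0.6},
    {"linear": [0,0,0],"rotation": [0.01,-0.04,-0.21],"fingers": -0.6},
    {"linear": [0,0,0],"rotation": [0.01,-0.04,-0.21],"fingers": -0.6},
    {"linear": [0,0,0],"rotation": [0.01,-0.04,-0.21],"fingers": -0.6},
    {"linear": [0,0,0],"rotation": [0.01,-0.04,-0.21],"fingers": -0.6},
    {"linear": [0,0,0],"rotation": [0.01,-0.04,-0.21],"fingers": -0.6},
    {"linear": [0,0,0],"rotation": [0.01,-0.04,-0.21],"fingers": -0.6},
  ],
)

```text
t: 18.98
ee_pos: [0.5364, 0.0073, 0.3402]
orientation: [-164.7, 18.2, -165.9]
force: [0.5, -0.3, -1.4]
finger_gap: 0.214
```

```bash
python3 - <<'E'
from sim import *
print(np.round(bot.sense()["q"]),bot.sense()["t"],bot.sense()["ee_pos"],bot.sense()["orientation"])
run([pose(.19,.018,100)],100)
E
```

```text
[  9.  24. -33. 104.  43.  47.  53.] 18.975 [0.53642247 0.00733136 0.34018509] [-164.70043435   18.21785191 -165.91830013]
rot [ 0.055 -0.261 -1.277] steps 7 err 0.03 [ 20  23 -43 115  61  33  95] mar 25.9
  lin [-0.048  0.35   0.109]
  err 0.16 [  9  24 -38 127  83  30  65] mar 13.4
tail (np.float64(11.891061975790166), np.float64(0.21309326443546078), array([ 10.50601042,  26.27551471, -36.02409156, 128.58893802,
        91.88243883,  28.97025993,  58.38202757]))
```

Call:
move_arm(
  targets=[
    {"linear": [0,0,0],"rotation": [0.009,-0.044,-0.213],"fingers": -0.6},
    {"linear": [0,0,0],"rotation": [0.009,-0.044,-0.213],"fingers": -0.6},
    {"linear": [0,0,0],"rotation": [0.009,-0.044,-0.213],"fingers": -0.6},
    {"linear": [0,0,0],"rotation": [0.009,-0.044,-0.213],"fingers": -0.6},
    {"linear": [0,0,0],"rotation": [0.009,-0.044,-0.213],"fingers": -0.6},
    {"linear": [0,0,0],"rotation": [0.009,-0.044,-0.213],"fingers": -0.6},
    {"linear": [-0.02,0.12,0.04],"rotation": [0,0,0],"fingers": -0.6},
    {"linear": [-0.02,0.12,0.04],"rotation": [0,0,0],"fingers": -0.6},
    {"linear": [-0.01,0.11,0.03],"rotation": [0,0,0],"fingers": -0.6},
    {"linear": [0,0,0],"rotation": [0,0,0],"fingers": -0.6},
  ],
)

```text
t: 20.23
ee_pos: [0.4947, 0.0445, 0.2764]
orientation: [-148.8, 4.2, -104.5]
force: [0.3, 0.3, -1.9]
finger_gap: 0.211
```

```bash
python3 - <<'E'
from sim import *
print(np.round(bot.sense()["q"]),bot.sense()["t"]); where()
need(*pose(.150,.018,100))
E
```

```text
[  7.  25. -37. 128.  87.  30.  63.] 20.225
spindle coords h,u,v [182.   -9.    8.8]
t 20.23 at [494.7  44.5 276.4] [-148.8    4.2 -104.5] F [ 0.3  0.3 -1.9] gap 17.9
need [ 0.042 -0.035  0.159] rot [0.004 0.013 0.063]
```

Joint 6 is now at 30°. Moving to just above the spindle end.

Call:
move_arm(
  targets=[
    {"linear": [0.042,-0.035,0.03],"rotation": [0.004,0.013,0.063],"fingers": -0.6},
    {"linear": [0,0,0.06],"rotation": [0,0,0],"fingers": -0.6},
    {"linear": [0,0,0.06],"rotation": [0,0,0],"fingers": -0.6},
    {"linear": [0,0,0],"rotation": [0,0,0],"fingers": -0.6},
  ],
)

```text
t: 20.72
ee_pos: [0.5181, 0.0297, 0.254]
orientation: [-148.8, 5.3, -107.9]
force: [-0.3, -0.6, -0.8]
finger_gap: 0.214
```

```bash
python3 - <<'E'
from sim import *
need(*pose(.150,.018,100)); print(np.round(bot.sense()["q"]))
s=cam("side");t=cam("top");p=bot.sense()["ee_pos"];R=rot(bot.sense()["orientation"])
a,o=tile(s["color"],(285,225),80,100,6); b,pp=tile(t["color"],(318,210),53,100,6); print(o,pp)
cv2.imwrite("pics/over2.png",np.hstack([a,b]))
for n,v in(("hinge",[-.054,0,.086]),("eye-",[0,-.0467,.086]),("eye+",[0,.0467,.086])):
    print(n,"side tile",np.round((proj(s,p+R.apply(v))-o+.5)*6),"top tile",np.round((proj(t,p+R.apply(v))-pp+.5)*6)+[480,0])
E
```

```text
t 20.73 at [518.1  29.7 254. ] [-148.8    5.3 -107.9] F [-0.3 -0.6 -0.8] gap 18.2
need [-0.007  0.022 -0.002] rot [-0.004 -0.005 -0.014]
[  9.  29. -36. 127.  94.  31.  55.]
(245, 175) (291, 160)
hinge side tile [208. 285.] top tile [532. 358.]
eye- side tile [169. 128.] top tile [695. 296.]
eye+ side tile [373. 289.] top tile [627. 496.]
```

View pics/over2.png

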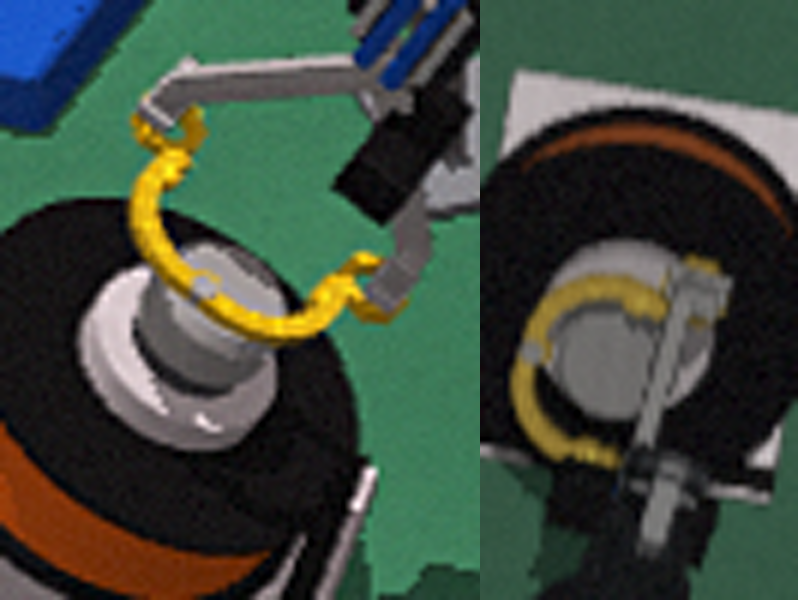

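The ring is spread and square to the spindle. The hinge is at (204,287) in the side tile against (208,285) predicted, and at (532,351) in the top tile against (532,358), so the ring lies about 2-3 mm uphill of nominal. I'll include that in the correction.

Call:
move_arm(
  targets=[
    {"linear": [-0.005,0.036,0.02],"rotation": [-0.004,-0.005,-0.014],"fingers": -0.6},
    {"linear": [0,0,0.04],"rotation": [0,0,0],"fingers": -0.6},
    {"linear": [0,0,0.03],"rotation": [0,0,0],"fingers": -0.6},
    {"linear": [0,0,0],"rotation": [0,0,0],"fingers": -0.6},
  ],
)

```text
t: 21.32
ee_pos: [0.5229, 0.031, 0.2365]
orientation: [-148.7, 5.3, -107.3]
force: [-1.0, 0.9, -1.7]
finger_gap: 0.212
```

```bash
python3 - <<'E'
from sim import *
need(*pose(.127,.018,100,.0028)); print(np.round(bot.sense()["q"]))
E
```

```text
t 21.32 at [522.9  31.  236.5] [-148.7    5.3 -107.3] F [-1.   0.9 -1.7] gap 18.0
need [-0.002  0.008  0.026] rot [-0.004  0.    -0.002]
[  9.  32. -36. 128. 100.  33.  50.]
```

Call:
move_arm(
  targets=[
    {"linear": [-0.002,0.008,0.025],"rotation": [-0.004,0,0],"fingers": -0.6},
    {"linear": [0,0.002,0.02],"rotation": [0,0,0],"fingers": -0.6},
    {"linear": [0,0,0],"rotation": [0,0,0],"fingers": -0.6},
  ],
)

```text
t: 21.7
ee_pos: [0.5264, 0.0312, 0.2274]
orientation: [-148.9, 5.3, -107.3]
force: [-0.5, 0.0, -1.9]
finger_gap: 0.218
```

```bash
python3 - <<'E'
from sim import *
need(*pose(.115,.018,100,.0028)); print(np.round(bot.sense()["q"]))
E
```

```text
t 21.7 at [526.4  31.2 227.4] [-148.9    5.3 -107.3] F [-0.5  0.  -1.9] gap 18.5
need [-0.    -0.002  0.039] rot [ 0.     0.    -0.002]
[  9.  34. -37. 128. 101.  34.  49.]
```

No contact so far, with the ring's underside around the top of the land. Continuing.

Call:
move_arm(
  targets=[
    {"linear": [0,0,0.02],"rotation": [0,0,0],"fingers": -0.6},
    {"linear": [0,0.001,0.02],"rotation": [0,0,0],"fingers": -0.6},
    {"linear": [0,0,0],"rotation": [0,0,0],"fingers": -0.6},
  ],
)

```text
t: 22.08
ee_pos: [0.5307, 0.0306, 0.22]
orientation: [-148.9, 5.3, -107.3]
force: [-0.3, 1.0, -2.5]
finger_gap: 0.212
```

```bash
python3 - <<'E'
from sim import *
need(*pose(.100,.018,100,.0028))
s=cam("side");t=cam("top")
a,o=tile(s["color"],(280,230),70,80,7); b,pp=tile(t["color"],(316,214),43,80,7)
cv2.imwrite("pics/on.png",np.hstack([a,b]))
E
```

```text
t 22.07 at [530.7  30.6 220. ] [-148.9    5.3 -107.3] F [-0.3  1.  -2.5] gap 18.1
need [ 0.    -0.002  0.071] rot [-0.     0.    -0.002]
```

View pics/on.png

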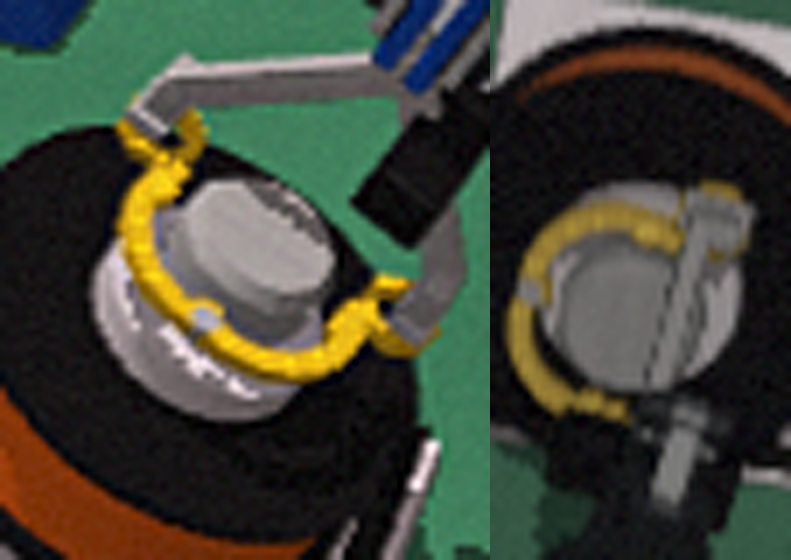

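The ring now encircles the spindle end freely, with no side force. Continuing down towards the seat.

Call:
move_arm(
  targets=[
    {"linear": [0,0,0.02],"rotation": [0,0,0],"fingers": -0.6},
    {"linear": [0,0,0.02],"rotation": [0,0,0],"fingers": -0.6},
    {"linear": [0,0,0.02],"rotation": [0,0,0],"fingers": -0.6},
    {"linear": [0,0,0],"rotation": [0,0,0],"fingers": -0.6},
  ],
)

```text
t: 22.68
ee_pos: [0.5373, 0.0296, 0.2094]
orientation: [-148.9, 5.3, -107.3]
force: [-0.5, 0.5, -1.6]
finger_gap: 0.214
```

```bash
python3 - <<'E'
from sim import *
need(*pose(.094,.018,100,.0028))
E
```

```text
t 22.68 at [537.3  29.6 209.4] [-148.9    5.3 -107.3] F [-0.5  0.5 -1.6] gap 18.2
need [ 0.    -0.002  0.038] rot [-0.     0.    -0.002]
```

Call:
move_arm(
  targets=[
    {"linear": [0,0,0.02],"rotation": [0,0,0],"fingers": -0.6},
    {"linear": [0,0,0],"rotation": [0,0,0],"fingers": -0.6},
  ],
)

```text
t: 22.92
ee_pos: [0.5395, 0.0293, 0.2057]
orientation: [-148.9, 5.3, -107.3]
force: [-0.3, 0.0, -2.1]
finger_gap: 0.213
```

Call:
move_arm(
  targets=[
    {"linear": [0,0,0.01],"rotation": [0,0,0],"fingers": -0.6},
    {"linear": [0,0,0],"rotation": [0,0,0],"fingers": -0.6},
  ],
)

```text
t: 23.18
ee_pos: [0.5406, 0.0291, 0.204]
orientation: [-148.9, 5.3, -107.3]
force: [0.3, 0.0, -1.9]
finger_gap: 0.214
```

```bash
python3 - <<'E'
from sim import *
need(*pose(.094,.018,100,.0028)); print(bot.sense()["force"]@A)
E
```

```text
t 23.18 at [540.6  29.1 204. ] [-148.9    5.3 -107.3] F [ 0.3  0.  -1.9] gap 18.2
need [ 0.    -0.002  0.006] rot [-0.001  0.    -0.002]
-1.8173406349721941
```

Call:
move_arm(
  targets=[
    {"linear": [0,0,0.01],"rotation": [0,0,0],"fingers": -0.6},
    {"linear": [0,0,0],"rotation": [0,0,0],"fingers": -0.6},
  ],
)

```text
t: 23.42
ee_pos: [0.5417, 0.029, 0.2023]
orientation: [-148.9, 5.3, -107.3]
force: [-0.6, 0.0, -1.6]
finger_gap: 0.217
```

Call:
move_arm(
  targets=[
    {"linear": [0,0,0.007],"rotation": [0,0,0],"fingers": -0.6},
    {"linear": [0,0,0],"rotation": [0,0,0],"fingers": -0.6},
  ],
)

```text
t: 23.68
ee_pos: [0.5425, 0.0288, 0.201]
orientation: [-148.8, 5.3, -107.3]
force: [-0.7, 0.6, -1.8]
finger_gap: 0.212
```

```bash
python3 - <<'E'
from sim import *
need(*pose(.094,.018,100,.0028)); print(bot.sense()["force"]@A)
E
```

```text
t 23.68 at [542.5  28.8 201. ] [-148.8    5.3 -107.3] F [-0.7  0.6 -1.8] gap 18.1
need [ 0.    -0.001 -0.011] rot [-0.001  0.    -0.002]
-1.1208772577421078
```

Call:
move_arm(
  targets=[
    {"linear": [0,0,0.008],"rotation": [0,0,0],"fingers": -0.6},
    {"linear": [0,0,0],"rotation": [0,0,0],"fingers": -0.6},
  ],
)

```text
t: 23.92
ee_pos: [0.5433, 0.0286, 0.1998]
orientation: [-148.8, 5.3, -107.3]
force: [-3.2, -0.3, 3.6]
finger_gap: 0.217
```

Call:
move_arm(
  targets=[
    {"linear": [0,0,0.008],"rotation": [0,0,0],"fingers": -0.6},
    {"linear": [0,0,0],"rotation": [0,0,0],"fingers": -0.6},
  ],
)

```text
t: 24.18
ee_pos: [0.5434, 0.0286, 0.1996]
orientation: [-148.7, 5.2, -107.3]
force: [-8.8, -1.0, 11.5]
finger_gap: 0.218
```

```bash
python3 - <<'E'
from sim import *
need(*pose(.090,.018,100,.0028)); print(bot.sense()["force"]@A)
E
```

```text
t 24.18 at [543.4  28.6 199.6] [-148.7    5.2 -107.3] F [-8.8 -1.  11.5] gap 18.5
need [-0.    -0.001  0.   ] rot [-0.003  0.    -0.001]
14.278206208516501
```

Contact with the seat came at h of about 90 (14 N axial), which matches the shoulders pressing the ring onto the seat. I'll back off 1 mm, then let the ring contract in stages while moving outwards along tool +x.

Call:
move_arm(
  targets=[
    {"linear": [0,0,-0.007],"rotation": [0,0,0],"fingers": -0.6},
    {"linear": [0.005,0,0],"rotation": [0,0,0],"fingers": -0.44},
    {"linear": [0.01,0,0.002],"rotation": [0,0,0],"fingers": -0.35},
    {"linear": [0.01,0,0.002],"rotation": [0,0,0],"fingers": -0.26},
    {"linear": [0.01,0,0.002],"rotation": [0,0,0],"fingers": -0.18},
    {"linear": [0,0,0],"rotation": [0,0,0],"fingers": -0.18},
  ],
)

```text
t: 24.92
ee_pos: [0.5413, 0.0214, 0.1987]
orientation: [-148.8, 5.2, -107.3]
force: [0.2, -0.2, -2.5]
finger_gap: 0.412
```

```bash
python3 - <<'E'
from sim import *
need(*pose(.0905,.025,100,.0028)); f=bot.sense()["force"];R=rot(bot.sense()["orientation"]); print("F tool",np.round(R.inv().apply(f),1))
E
```

```text
t 24.93 at [541.3  21.4 198.7] [-148.8    5.2 -107.3] F [ 0.2 -0.2 -2.5] gap 35.1
need [-0.003 -0.001 -0.003] rot [-0.003  0.    -0.001]
F tool [0.4 1.1 2.2]
```

Call:
move_arm(
  targets=[
    {"linear": [0.008,0,0.003],"rotation": [0,0,0],"fingers": -0.09},
    {"linear": [0.009,0,0.003],"rotation": [0,0,0],"fingers": 0},
    {"linear": [0.009,0,0.003],"rotation": [0,0,0],"fingers": 0.09},
    {"linear": [0.008,0,0.003],"rotation": [0,0,0],"fingers": 0.17},
    {"linear": [0,0,0],"rotation": [0,0,0],"fingers": 0.18},
    {"linear": [0,0,0],"rotation": [0,0,0],"fingers": 0.18},
  ],
)

```text
t: 25.68
ee_pos: [0.5407, 0.0144, 0.1961]
orientation: [-148.7, 5.3, -107.3]
force: [0.7, 0.2, -0.6]
finger_gap: 0.592
```

```bash
python3 - <<'E'
from sim import *
need(*pose(.0885,.0325,100,.0028)); f=bot.sense()["force"];R=rot(bot.sense()["orientation"]); print("F tool",np.round(R.inv().apply(f),1))
E
```

```text
t 25.68 at [540.7  14.4 196.1] [-148.7    5.3 -107.3] F [ 0.7  0.2 -0.6] gap 50.3
need [-0.001  0.    -0.006] rot [-0.004  0.001 -0.001]
F tool [-0.3 -0.2  0.8]
```

No residual force. Now opening to 0.008, with the feet central in the eyes.

Call:
move_arm(
  targets=[
    {"linear": [0,0,0.002],"rotation": [0,0,0],"fingers": 0.26},
    {"linear": [0,0,0.003],"rotation": [0,0,0],"fingers": 0.34},
    {"linear": [0,0,0.003],"rotation": [0,0,0],"fingers": 0.41},
    {"linear": [0,0,0],"rotation": [0,0,0],"fingers": 0.41},
  ],
)

```text
t: 26.18
ee_pos: [0.5414, 0.0143, 0.1945]
orientation: [-148.7, 5.3, -107.3]
force: [0.2, 0.3, -1.6]
finger_gap: 0.706
```

```bash
python3 - <<'E'
from sim import *
need(*pose(.087,.0325,100,.0028)); f=bot.sense()["force"];R=rot(bot.sense()["orientation"]); print("F tool",np.round(R.inv().apply(f),1))
s=cam("side"); print(blobs(s["color"],(18,100,80),(35,255,255),(235,190,310,270),15))
RR=RS*Ro.from_euler('z',100,degrees=True)
for n,v in(("hinge",[-.031,0,.0]),("eyeb",[.0325,-.0325,0]),("eyea",[.0325,.0325,0])): print(n,np.round(proj(s,O+A*.006+RR.apply(v)),1))
E
```

```text
t 26.18 at [541.4  14.3 194.5] [-148.7    5.3 -107.3] F [ 0.2  0.3 -1.6] gap 60.0
need [-0.001 -0.001 -0.007] rot [-0.003  0.001 -0.001]
F tool [-0.2  0.7  1.4]
[([275.2, 232.8], 308, [261, 210, 39, 37])]
hinge [269.4 238.9]
eyeb [269.9 214.8]
eyea [292.8 232.6]
```

The yellow blob spans x 261-300 and y 210-247, which matches a closed ring at the groove. Withdrawing gently along the axis while checking the force.

Call:
move_arm(
  targets=[
    {"linear": [0,0,-0.02],"rotation": [0,0,0],"fingers": 0.41},
    {"linear": [0,0,0],"rotation": [0,0,0],"fingers": 0.41},
  ],
)

```text
t: 26.48
ee_pos: [0.5392, 0.0147, 0.1982]
orientation: [-148.7, 5.3, -107.3]
force: [0.6, 0.1, -1.5]
finger_gap: 0.705
```

Call:
move_arm(
  targets=[
    {"linear": [0,0,-0.02],"rotation": [0,0,0],"fingers": 0.41},
    {"linear": [0,0,0],"rotation": [0,0,0],"fingers": 0.41},
  ],
)

```text
t: 26.72
ee_pos: [0.5369, 0.015, 0.202]
orientation: [-148.7, 5.3, -107.3]
force: [0.9, -0.1, -2.4]
finger_gap: 0.701
```

```bash
python3 - <<'E'
from sim import *
need(*pose(.099,.0325,100,.0028)); f=bot.sense()["force"];R=rot(bot.sense()["orientation"]); print("F tool",np.round(R.inv().apply(f),1))
s=cam("side"); print(blobs(s["color"],(18,100,80),(35,255,255),(235,190,310,270),15))
E
```

```text
t 26.73 at [536.9  15.  202. ] [-148.7    5.3 -107.3] F [ 0.9 -0.1 -2.4] gap 59.6
need [-0.001 -0.    -0.023] rot [-0.003  0.001 -0.001]
F tool [0.  0.5 2.5]
[([275.2, 232.8], 307, [261, 210, 39, 37])]
```

The ring stayed put: its blob is identical after 9 mm of withdrawal, so the feet are sliding out. Continuing out.

Call:
move_arm(
  targets=[
    {"linear": [0,0,-0.03],"rotation": [0,0,0],"fingers": 0.41},
    {"linear": [0,0,-0.06],"rotation": [0,0,0],"fingers": 0.41},
    {"linear": [0,0,-0.15],"rotation": [0,0,0],"fingers": 0.41},
    {"linear": [0,0,-0.2],"rotation": [0,0,0],"fingers": 0.41},
    {"linear": [0,0,0],"rotation": [0,0,0],"fingers": 0.41},
  ],
)

```text
t: 27.4
ee_pos: [0.4888, 0.0229, 0.2808]
orientation: [-148.7, 5.4, -107.2]
force: [1.1, -0.4, -1.5]
finger_gap: 0.709
```

```bash
python3 - <<'E'
from sim import *
s=cam("side"); print(blobs(s["color"],(18,100,80),(35,255,255),(225,170,320,270),15)); 
q=bot.sense()["q"]; print(bot.sense()["t"],np.round(q),bot.sense()["ee_pos"])
C=np.array([.5,-.05,.36])
for y in(23.7,203.7):
    run([(C,[180,0,y]),(np.array([.5021,-.2687,.25]),[180,0,y])],None); print()
E
```

```text
[([276.5, 231.4], 354, [261, 210, 39, 37])]
27.45 [  9.  24. -34. 129.  89.  27.  60.] [0.48913942 0.022535   0.27956235]
rot [-0.494 -0.732 -2.852] steps 15 err 171.21 [ 32  61 -90 108  64 102 162] mar 0.0
  lin [ 0.207 -0.049 -0.767]
  err 211.47 [ 42  55 -90 102  62 108 162] mar 0.0
rot [ 0.615  0.033 -1.623] steps 9 err 197.25 [ 58  59 -90 118  64 103 162] mar 0.0
  lin [ 0.572 -0.646 -0.401]
  err 178.28 [ 61  67 -90 102  75  99 162] mar 0.0

rot [-0.6    0.404  1.029] steps 7 err 0.0 [ 16  33 -40  97  24  59  82] mar 43.4
  lin [ 0.096 -0.354 -0.402]
  err 0.0 [ 25  30 -42  85  21  73  95] mar 43.3
rot [-0.  0. -0.] steps 2 err 0.0 [ 25  30 -42  85  21  73  95] mar 43.3
  lin [ 0.43  -1.005  0.55 ]
  err 0.0 [ 44  43 -39  84  28  64 113] mar 48.6
```

The ring blob is unchanged now the view is clear. The return route with the tool's half-turn is feasible, so I'll turn the tool upright.

Call:
move_arm(
  targets=[
    {"linear": [0,0,-0.1],"rotation": [-0.1,0.067,0.172],"fingers": 0.41},
    {"linear": [0,0,-0.1],"rotation": [-0.1,0.067,0.172],"fingers": 0.41},
    {"linear": [0,0,-0.1],"rotation": [-0.1,0.067,0.172],"fingers": 0.41},
    {"linear": [0,0,-0.05],"rotation": [-0.1,0.067,0.172],"fingers": 0.41},
    {"linear": [0,0,0],"rotation": [-0.1,0.067,0.172],"fingers": 0.41},
    {"linear": [0,0,0],"rotation": [-0.1,0.067,0.172],"fingers": 0.41},
    {"linear": [0,0,0],"rotation": [0,0,0],"fingers": 0.41},
  ],
)

```text
t: 28.32
ee_pos: [0.4677, 0.0187, 0.3232]
orientation: [-175.9, 1.1, -151.9]
force: [0.7, 0.5, -1.6]
finger_gap: 0.706
```

```bash
python3 - <<'E'
from sim import *
run([(np.array([.5021,-.2687,.25]),[180,0,203.7])],None); need([.5021,-.2687,.25],[180,0,203.7])
E
```

```text
rot [-0.09   0.028  0.097] steps 2 err 0.0 [ 16  28 -37  96  19  62  87] mar 44.4
  lin [ 0.42  -1.385  0.366]
  err 0.0 [ 42  42 -34  84  25  62 116] mar 45.8
t 28.32 at [467.7  18.7 323.2] [-175.9    1.1 -151.9] F [ 0.7  0.5 -1.6] gap 60.0
need [ 0.532 -1.32   0.451] rot [-0.09   0.028  0.097]
```

Call:
move_arm(
  targets=[
    {"linear": [0,0,0],"rotation": [-0.09,0.028,0.097],"fingers": 0.41},
    {"linear": [0.05,-0.17,0],"rotation": [0,0,0],"fingers": 0.41},
    {"linear": [0.07,-0.24,0.02],"rotation": [0,0,0],"fingers": 0.41},
    {"linear": [0.07,-0.24,0.04],"rotation": [0,0,0],"fingers": 0.41},
    {"linear": [0.07,-0.24,0.06],"rotation": [0,0,0],"fingers": 0.41},
    {"linear": [0.07,-0.24,0.06],"rotation": [0,0,0],"fingers": 0.41},
    {"linear": [0.05,-0.17,0.03],"rotation": [0,0,0],"fingers": 0.41},
    {"linear": [0,0,0],"rotation": [0,0,0],"fingers": 0.41},
  ],
)

```text
t: 29.32
ee_pos: [0.504, -0.2596, 0.2761]
orientation: [-179.1, -0.5, -154.8]
force: [-0.4, -0.0, -1.6]
finger_gap: 0.708
```

```bash
python3 - <<'E'
from sim import *
need([.5021,-.2687,.22],[180,0,203.7])
E
```

```text
t 29.32 at [ 504.  -259.6  276.1] [-179.1   -0.5 -154.8] F [-0.4 -0.  -1.6] gap 60.2
need [ 0.026 -0.033  0.281] rot [-0.02  -0.01   0.033]
```

Call:
move_arm(
  targets=[
    {"linear": [0.026,-0.033,0.1],"rotation": [-0.02,-0.01,0.033],"fingers": 0.5},
    {"linear": [0,0,0.15],"rotation": [0,0,0],"fingers": 0.55},
    {"linear": [0,0,0.06],"rotation": [0,0,0],"fingers": 0.55},
    {"linear": [0,0,0],"rotation": [0,0,0],"fingers": 0.55},
  ],
)

```text
t: 29.82
ee_pos: [0.502, -0.266, 0.2125]
orientation: [-179.7, -0.0, -155.7]
force: [-0.2, 0.4, -0.3]
finger_gap: 0.775
```

```bash
python3 - <<'E'
from sim import *
need([.5021,-.2687,.21],[180,0,203.7])
s=cam("side")
a,o=tile(s["color"],(328,165),80,100,6); S0=cv2.imread("pics/side0.png"); b,_=tile(s["color"],(276,238),53,100,6); print(o)
cv2.imwrite("pics/last.png",np.hstack([a,b]))
E
```

```text
t 29.82 at [ 502.  -266.   212.5] [-179.7   -0.  -155.7] F [-0.2  0.4 -0.3] gap 65.8
need [ 0.005 -0.012  0.013] rot [-0.006 -0.001  0.013]
(288, 115)
```

View pics/last.png

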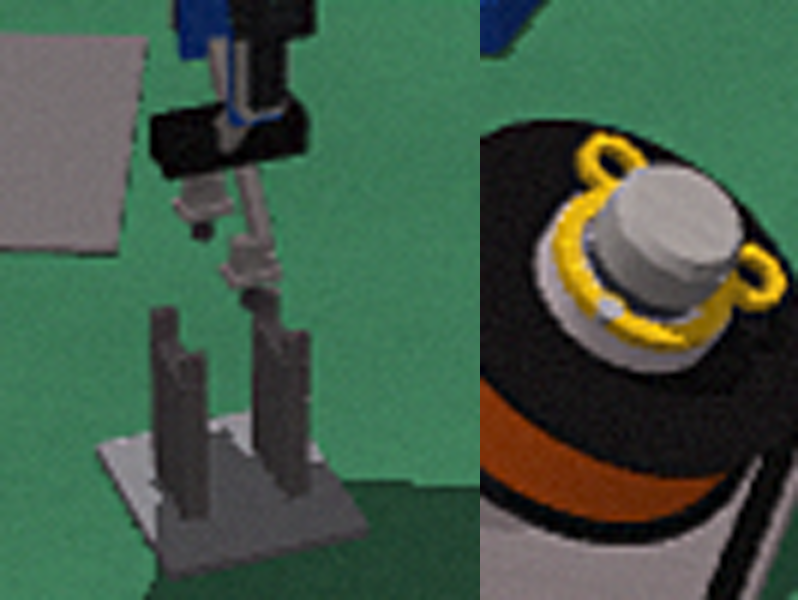

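The ring sits closed round the spindle under the land, with the hinge and both eyes visible and level on the seat. The pliers hang upright above the rest, with the block centre at column 230 and the uprights' middle at 231. Lowering.

Call:
move_arm(
  targets=[
    {"linear": [0.005,-0.01,0.06],"rotation": [-0.006,0,0.013],"fingers": 0.55},
    {"linear": [0,0,0.1],"rotation": [0,0,0],"fingers": 0.55},
    {"linear": [0,0,0.1],"rotation": [0,0,0],"fingers": 0.55},
    {"linear": [0,0,0.08],"rotation": [0,0,0],"fingers": 0.55},
    {"linear": [0,0,0],"rotation": [0,0,0],"fingers": 0.55},
  ],
)

```text
t: 30.5
ee_pos: [0.5032, -0.2691, 0.1439]
orientation: [-179.8, 0.1, -156.4]
force: [0.4, 0.4, -1.2]
finger_gap: 0.777
```

```bash
python3 - <<'E'
from sim import *
need([.5021,-.2687,.1135],[180,0,203.7])
E
```

```text
t 30.5 at [ 503.2 -269.1  143.9] [-1.798e+02  1.000e-01 -1.564e+02] F [ 0.4  0.4 -1.2] gap 66.0
need [0.005 0.004 0.152] rot [-0.004  0.002 -0.001]
```

Call:
move_arm(
  targets=[
    {"linear": [0.005,0.004,0.04],"rotation": [0,0,0],"fingers": 0.55},
    {"linear": [0,0,0.04],"rotation": [0,0,0],"fingers": 0.55},
    {"linear": [0,0,0.03],"rotation": [0,0,0],"fingers": 0.55},
    {"linear": [0,0,0],"rotation": [0,0,0],"fingers": 0.55},
  ],
)

```text
t: 31.0
ee_pos: [0.5025, -0.2691, 0.1217]
orientation: [-179.7, 0.2, -156.4]
force: [-0.2, -0.9, 0.0]
finger_gap: 0.776
```

Call:
move_arm(
  targets=[
    {"linear": [0,0,0.015],"rotation": [0,0,0],"fingers": 0.55},
    {"linear": [0,0,0.01],"rotation": [0,0,0],"fingers": 0.55},
    {"linear": [0,0,0],"rotation": [0,0,0],"fingers": 0.55},
  ],
)

```text
t: 31.38
ee_pos: [0.5027, -0.2692, 0.1167]
orientation: [-179.7, 0.2, -156.4]
force: [-0.8, 0.1, -0.9]
finger_gap: 0.774
```

```bash
python3 - <<'E'
from sim import *
need([.5021,-.2687,.1135],[180,0,203.7])
E
```

```text
t 31.38 at [ 502.7 -269.2  116.7] [-179.7    0.2 -156.4] F [-0.8  0.1 -0.9] gap 65.8
need [0.002 0.004 0.016] rot [-0.006  0.004 -0.002]
```

Call:
move_arm(
  targets=[
    {"linear": [0,0,0.008],"rotation": [0,0,0],"fingers": 0.55},
    {"linear": [0,0,0.006],"rotation": [0,0,0],"fingers": 0.55},
    {"linear": [0,0,0],"rotation": [0,0,0],"fingers": 0.55},
  ],
)

```text
t: 31.75
ee_pos: [0.5028, -0.2692, 0.1138]
orientation: [-179.7, 0.2, -156.4]
force: [0.5, -0.3, -2.7]
finger_gap: 0.771
```

Call:
move_arm(
  targets=[
    {"linear": [0,0,0.006],"rotation": [0,0,0],"fingers": 0.55},
    {"linear": [0,0,0],"rotation": [0,0,0],"fingers": 0.55},
  ],
)

```text
t: 32.0
ee_pos: [0.5031, -0.2692, 0.1128]
orientation: [-179.7, 0.2, -156.4]
force: [-0.1, 0.8, -0.2]
finger_gap: 0.773
```

Call:
move_arm(
  targets=[
    {"linear": [0,0,0.006],"rotation": [0,0,0],"fingers": 0.55},
    {"linear": [0,0,0],"rotation": [0,0,0],"fingers": 0.55},
  ],
)

```text
t: 32.25
ee_pos: [0.5037, -0.2689, 0.1122]
orientation: [-179.6, 0.3, -156.4]
force: [-0.9, -0.4, -2.0]
finger_gap: 0.777
```

```bash
python3 - <<'E'
from sim import *
need([.5021,-.2687,.1135],[180,0,203.7])
s=cam("side"); print(blobs(s["color"],(100,120,40),(130,255,255),(300,130,350,215)))
E
```

```text
t 32.25 at [ 503.7 -268.9  112.2] [-179.6    0.3 -156.4] F [-0.9 -0.4 -2. ] gap 66.1
need [ 0.007  0.004 -0.007] rot [-0.008  0.007 -0.001]
[([320.6, 149.6], 108, [317, 142, 10, 16])]
```

Call:
move_arm(
  targets=[
    {"linear": [0.005,0,0.008],"rotation": [-0.006,0.006,0],"fingers": 0.55},
    {"linear": [0,0,0],"rotation": [0,0,0],"fingers": 0.55},
  ],
)

```text
t: 32.55
ee_pos: [0.5035, -0.2693, 0.1112]
orientation: [-179.9, 0.1, -156.4]
force: [-0.2, -0.5, -1.5]
finger_gap: 0.776
```

Call:
move_arm(
  targets=[
    {"linear": [0,0,0.008],"rotation": [0,0,0],"fingers": 0.55},
    {"linear": [0,0,0],"rotation": [0,0,0],"fingers": 0.55},
  ],
)

```text
t: 32.8
ee_pos: [0.5038, -0.2693, 0.11]
orientation: [-179.8, 0.2, -156.4]
force: [0.4, 0.2, -1.2]
finger_gap: 0.776
```

```bash
python3 - <<'E'
from sim import *
need([.5021,-.2687,.1135],[180,0,203.7]); print(bot.sense()["moment"])
s=cam("side"); g=s["color"].astype(int); print(blobs(s["color"],(100,120,40),(130,255,255),(300,130,350,215)))
b=cv2.imread("pics/side0.png").astype(int)
# block/upright comparision with the first picture in the strip below the gripper
d=np.abs(g-b).sum(2)[150:215,300:350]; print("diff rows",[(150+i,int((r>60).sum())) for i,r in enumerate(d) if i%3==0])
E
```

```text
t 32.8 at [ 503.8 -269.3  110. ] [-179.8    0.2 -156.4] F [ 0.4  0.2 -1.2] gap 65.9
need [ 0.007  0.006 -0.018] rot [-0.004  0.004 -0.001]
[ 0.14774361  0.00138682 -0.01718231]
[([320.3, 149.6], 103, [317, 141, 9, 17])]
diff rows [(150, 15), (153, 15), (156, 16), (159, 10), (162, 9), (165, 10), (168, 11), (171, 5), (174, 5), (177, 3), (180, 5), (183, 4), (186, 5), (189, 3), (192, 16), (195, 13), (198, 15), (201, 22), (204, 24), (207, 26), (210, 27), (213, 39)]
```

```bash
python3 - <<'E'
from sim import *
s=cam("side")["color"]; b=cv2.imread("pics/side0.png")
for n,im in(("start",b),("now",s)):
    v=im.max(2); cols=[]
    for c in(314,316,318,334,336,338,340): 
        col=v[150:195,c]; cols.append((c,col[10:32].tolist()))
    print(n); [print(c) for c in cols]
E
```

```text
start
(314, [117, 120, 118, 117, 122, 123, 114, 32, 15, 9, 10, 8, 0, 3, 28, 46, 47, 44, 43, 48, 45, 45])
(316, [117, 115, 116, 119, 124, 116, 86, 14, 17, 31, 27, 19, 9, 8, 8, 2, 4, 22, 51, 47, 47, 49])
(318, [120, 120, 114, 120, 121, 123, 52, 15, 21, 25, 21, 20, 6, 45, 174, 60, 47, 46, 47, 60, 47, 49])
(334, [85, 86, 83, 51, 59, 56, 61, 62, 59, 0, 33, 15, 12, 22, 58, 48, 46, 43, 41, 43, 46, 44])
(336, [122, 122, 123, 78, 21, 20, 24, 19, 3, 22, 110, 116, 49, 48, 47, 52, 46, 49, 52, 48, 50, 51])
(338, [123, 123, 117, 123, 124, 127, 82, 33, 31, 41, 128, 40, 46, 52, 50, 57, 46, 50, 53, 47, 52, 62])
(340, [119, 114, 126, 120, 121, 122, 125, 121, 125, 121, 121, 124, 123, 130, 129, 128, 125, 130, 132, 127, 130, 130])
now
(314, [123, 123, 123, 125, 124, 127, 82, 0, 10, 0, 5, 8, 11, 3, 28, 46, 41, 48, 45, 46, 48, 43])
(316, [122, 118, 119, 124, 129, 130, 40, 0, 13, 19, 16, 19, 15, 11, 2, 6, 9, 22, 53, 43, 45, 50])
(318, [122, 122, 118, 122, 127, 129, 16, 8, 9, 15, 16, 14, 10, 28, 93, 59, 53, 51, 49, 59, 42, 51])
(334, [54, 59, 47, 27, 32, 31, 40, 50, 40, 6, 22, 17, 12, 16, 56, 50, 42, 42, 48, 47, 49, 47])
(336, [131, 130, 128, 81, 50, 18, 7, 10, 12, 14, 53, 70, 53, 51, 49, 51, 45, 56, 50, 53, 53, 51])
(338, [128, 121, 125, 127, 132, 127, 77, 64, 64, 62, 66, 46, 48, 52, 53, 53, 43, 52, 53, 51, 49, 64])
(340, [122, 123, 119, 124, 123, 123, 127, 123, 118, 125, 125, 132, 134, 125, 127, 130, 129, 130, 134, 129, 129, 129])
```

The block's pixel profile is within about 0.4 px of the first picture, so the pliers are seated and the pads are already sliding on the handles. Releasing and rising.

Call:
move_arm(
  targets=[
    {"linear": [0,0,0],"rotation": [0,0,0],"fingers": 0.62},
    {"linear": [0,0,0],"rotation": [0,0,0],"fingers": 0.75},
    {"linear": [0,0,0],"rotation": [0,0,0],"fingers": 1},
    {"linear": [0,0,0],"rotation": [0,0,0],"fingers": 1},
    {"linear": [0,0,0],"rotation": [0,0,0],"fingers": 1},
  ],
)

```text
t: 33.52
ee_pos: [0.5036, -0.2696, 0.1096]
orientation: [-179.8, 0.1, -156.4]
force: [0.7, -0.9, -0.1]
finger_gap: 0.998
```

```bash
python3 - <<'E'
from sim import *
need([.502,-.2687,.25],[180,0,203.7])
s=cam("side")["color"]
for c in(314,316,318,334,336): print(c,s.max(2)[160:182,c].tolist())
E
```

```text
t 33.52 at [ 503.6 -269.6  109.6] [-1.798e+02  1.000e-01 -1.564e+02] F [ 0.7 -0.9 -0.1] gap 84.8
need [ 0.004  0.005 -0.702] rot [-0.004  0.003 -0.002]
314 [125, 125, 122, 127, 125, 123, 60, 11, 11, 12, 0, 0, 4, 7, 23, 44, 47, 51, 46, 41, 46, 48]
316 [125, 121, 118, 123, 131, 126, 26, 8, 14, 14, 13, 16, 10, 12, 9, 7, 14, 33, 52, 44, 51, 46]
318 [126, 122, 118, 122, 131, 122, 0, 13, 16, 11, 12, 3, 9, 23, 97, 59, 56, 52, 51, 60, 44, 48]
334 [18, 11, 7, 11, 18, 18, 22, 44, 68, 8, 21, 21, 18, 40, 54, 50, 48, 48, 48, 42, 45, 46]
336 [93, 92, 94, 93, 72, 50, 44, 41, 7, 11, 55, 75, 53, 51, 55, 50, 49, 50, 52, 50, 54, 51]
```

Released with no forces. Rising straight up, clear of everything, then checking handles, ring and loose objects against the first pictures.

Call:
move_arm(
  targets=[
    {"linear": [0,0,-0.05],"rotation": [0,0,0],"fingers": 1},
    {"linear": [0,0,-0.15],"rotation": [0,0,0],"fingers": 1},
    {"linear": [0,0,-0.25],"rotation": [0,0,0],"fingers": 1},
    {"linear": [0,0,-0.25],"rotation": [0,0,0],"fingers": 1},
    {"linear": [-0.2,0,0],"rotation": [0,0,0],"fingers": 1},
    {"linear": [0,0,0],"rotation": [0,0,0],"fingers": 1},
    {"linear": [0,0,0],"rotation": [0,0,0],"fingers": 1},
  ],
)

```text
t: 34.45
ee_pos: [0.5401, -0.2526, 0.2587]
orientation: [-179.8, 0.3, -156.4]
force: [-0.8, -0.5, 0.9]
finger_gap: 0.999
```

```bash
python3 - <<'E'
from sim import *
need([.5,-.27,.25],[180,0,203.7])
s=cam("side")["color"];t=cam("top")["color"];s0=cv2.imread("pics/side0.png");t0=cv2.imread("pics/top0.png")
B=((100,120,40),(130,255,255))
for n,a,b in(("side",s0,s),):
    for nm,lo,hi,roi in(("handles",*B,(300,130,350,215)),("case",*B,(222,150,280,200)),("bottlecap",(0,120,80),(10,255,255),(180,295,210,325)),("green spool",(50,150,20),(75,255,120),(330,240,380,290)),("ring",(18,100,80),(35,255,255),(225,170,320,270))):
        print(nm,[x[:2]+(x[2],) for x in blobs(a,lo,hi,roi,25)],"->",blobs(b,lo,hi,roi,25))
for nm,(x0,y0,x1,y1) in(("bottle side",(180,300,225,388)),("spool side",(330,240,380,290)),("case side",(225,152,277,198)),("rest side",(300,138,352,212))):
    print(nm,"changed px",int((np.abs(s0.astype(int)-s).sum(2)[y0:y1,x0:x1]>90).sum()))
E
```

```text
t 34.45 at [ 540.1 -252.6  258.7] [-179.8    0.3 -156.4] F [-0.8 -0.5  0.9] gap 84.9
need [0.219 0.001 0.043] rot [-0.004  0.006 -0.001]
handles [([325.9, 155.3], 259, [318, 141, 17, 29])] -> [([325.4, 154.6], 257, [317, 141, 17, 29])]
case [([251.0, 176.1], 1101, [229, 156, 44, 41])] -> [([251.0, 176.2], 1105, [229, 156, 44, 41])]
bottlecap [([193.0, 311.1], 220, [185, 303, 17, 17])] -> [([193.0, 311.0], 214, [185, 303, 17, 17])]
green spool [([354.4, 276.9], 403, [336, 267, 39, 19])] -> [([354.3, 276.9], 396, [336, 266, 39, 19])]
ring [] -> [([276.6, 231.4], 360, [261, 210, 39, 37])]
bottle side changed px 0
spool side changed px 0
case side changed px 0
rest side changed px 713
```

The pliers' handles are back to within 0.7 px of where they started, the ring blob is unchanged, and the bottle, case and green spool have not moved. Handing in.

```bash
python3 -c "
from workcell import bot; print(bot.job_done())"
```

```text
the job is handed in; nothing more can be done
None
```

The job is handed in at 34.5 s of the 72 s allowed. The yellow ring is locked in the spindle groove, and the pliers are back upright in their rest and released.

**What I did:** I picked the ring up from the dock with the pliers and spread it to the stop. My first approach to the spindle stopped at joint 6's lower limit. I backed off, turned the ring about 100° round the axis and approached again. I lowered it until it touched the seat (about 14 N, then backed off about 1 mm), let it contract while moving outwards, and withdrew. The pliers went back turned by half a turn, which the task allows.

**Last checks:**
- **Ring:** the close-up shows it closed under the land. Its image did not move while the feet were drawn out, and it was still in the same place at the end.
- **Pliers:** the handles are within 0.7 px of their first picture. The block was within about 0.4–0.7 px, checked before and just after release.
- **Bottle, case and green spool:** no changed pixels in the side view.
- **Gripper:** open and clear of everything.

**Disagreements:**
- The two cameras differed by 2–4 mm on the spindle, so I took a compromise position and went down by force.
- The force reading showed no clear jump when the pliers settled in the rest, so I judged that from the images.
- The rest area changed in 713 pixels from the first picture. I put this down to the half-turn and shadows but did not check it with another picture.

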